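# Fish the soaked tile samples from their tubes and hang them to dry

### The arm

A 7-joint arm with a two-finger parallel gripper is mounted at the origin on the work surface. World frame = base frame: x ahead of the robot, y to its left, z up, the work surface at z = 0. Lengths are in m, angles in rad, forces in N, time in s.
With the tool pointing down it reaches from about 0.425 to 0.925 m from the base axis. Payload 6.8 kg.
Tool frame: the origin (TCP) lies at the very end of the fingers, on their centre line; the grasp point (between the pads) lies 19 mm behind it; z points along the fingers, y is the line along which they close (so a half turn about z gives the same grasp; the last joint's range is limited). The gripper opens to 85 mm and grips with 20 to 120 N. Pads are 22 mm wide; open, the fingers measure 114 mm over their backs; the gripper's body (76 mm by 85 mm) begins 54 mm behind the grasp point. The pads swing forward as they close: fully open they stand 13 mm farther back than shut.
Start: joints at [-1.339, 0.477, 0.022, 1.555, -0.011, 1.109, -0.083], TCP at [0.225, 0.636, 0.231] pointing down, gripper open.
Joint ranges: [-2.96, 2.96], [-0.34, 2.1], [-1.41, 1.46], [0.24, 2.44], [-1.37, 4.51], [0.17, 1.92], [-2.96, 2.96]. Speed limits (rad/s): [2.39, 2.39, 3.14, 3.14, 3.14, 3.14, 3.14].

### API

Orientations are given as a unit quaternion [w, x, y, z].
In Python, from station import bot gives the robot as it stands.
- The arm moves only by the tool jog_arm, never from a script. Its argument "motion" is a list of rows, each a list of 7 numbers: the turn, a rotation vector about the tool's x, y, z in rad, then the shift along the tool's x, y, z in mm, then the finger opening in mm, from 0 to 85.4. A call has 1 to 10 rows; each row is the pose to reach, as a shift and turn from the pose commanded when the call began, along the tool's axes at that moment; what a row does not reach only later rows make up. A row lasts 1/8 s, in which the tool goes at most 62.5 mm and 10.7 degrees, less where a joint would pass 70% of its speed; a pose out of reach is approached as far as the arm can. A call with a gripper value outside its range is refused whole. The fingers move at their own pace and stop on an object; "grip_force" is the grip in N (left out, the last holds). Time passes only in rows, so rows that repeat a pose let the fingers close. It gives the time, the measured TCP pose, the force, the opening and the grip force at its end, in the units of the state.
- bot.get_obs(): the state, without advancing time (a new reading comes with each control period).
- bot.read_camera(name): name is "side" or "top"; returns a dict with "pixels" (480x640x3 uint8, red, green, blue), "camera_matrix" (3x3 intrinsics, pixels), "distortion" ([k1, k2, p1, p2, k3] as OpenCV has them; the pictures are not rectified), "T" (4x4, takes a point from camera to world coordinates). Camera axes: x right, y down, z forward; pixel columns grow to the right and rows downward; lengths in m; the calibration is good to about 2 mm. A picture is of the moment at which its call begins. There is no depth.
- bot.hand_in(): hands the job in; it is judged then, once.
Trained networks look in a picture, given as the dict that the camera call returned (one of the last four; its "shot" number tells which), for a name from the list of things; names that differ only in an ending like _2 or _b are one class to them, and where a whole thing is asked for, a point or a joint stands for the part that bears it (a point fixed in the world has none). Each returns a list of dicts, best first, with "score" (0 to 1); they miss things now and then, are a little off and sometimes report something else, mostly with a low value. They report only what shows in the picture. A call takes as long as a camera call. They do not tell look-alikes from the thing itself.
- bot.spot_in(thing, picture): "xy" ([column, row] in pixels, amid what is visible of it).
- bot.tip_of(thing, picture): "xy" ([column, row] in pixels: a listed point, or the origin of a listed thing).
The state is a dict: "t": time; "q": joint angles; "joint_vel": joint speeds; "joint_torque": joint torques, N m; "eef_pos": TCP position; "tool_rot": TCP orientation; "contact_force": force on the tool from outside, world axes, zero at the start; "torque": the same for the moment, N m; "gripper_width": opening from 0.0 (shut) to 1.0 (fully open); "grasp_force": force on a finger pad.
Only numpy, scipy, OpenCV 4.12 (cv2) and the standard library are available. Lean on these libraries where they do the work, as an engineer would, in place of code of your own. Each camera call takes 0.05 s, during which the arm holds its last target. There are 200 camera calls.

### The job

First slide the drip tray by its handle so that it lies under the covered stretch of the drying rail. Then take the hook tool from its stand, fish every tile sample out of its soaking tube by the eye with the hook (keep the fingers off it while it is in the tube), hang each sample by its crook on the rail and slide it along past the black mark, in under the clear cover, so that all of them hang over the tray. Finish by hanging the hook tool back in the fork of its stand, and leave the other things on the table where they are.

Things in the scene. Friction and masses are not known exactly. Their poses are not given: they have to be found in the camera images.
- rack: fixed pine rack, 98 x 270 mm, with three upright clear tubes in a row along its y (y = -84, 0, +84 mm): inner diameter 72, outer 78 mm, inner floor 16 mm and rim 158 mm above the table, dry inside. Wooden end boards 112 mm high. Origin: centre of the underside, z up
- tray: loose shallow aluminium drip tray, 100 (x) x 150 (y) mm, walls 20 mm high, 3 mm thick, 0.3 kg, slides on the table. A black stub handle sticks out of the middle of its -x side: straight bar 12 mm wide (y), z 6 to 20 mm, from x = -50 to -135 mm. Origin: centre of the underside, z up
- tray_grip (a point): on the stub handle, 100 mm from the tray's centre, 12 mm above its underside: pinch it here, or nearer its end, from above across the tray's y
- rail: fixed drying rail: round polished steel bar (friction with the hangers about 0.3) 10 mm in diameter, axis 130 mm above the table, along this body's y from -134 to +166 mm. Post 12 x 8 mm, 142 mm high at y = -130 (foot 60 x 40), upright end plate 56 mm wide (x) at y = +163 to +169, foot y +163 to +213. Clear cover above it: see mark. Origin: on the table under the mark, x across the bar, z up
- mark (a point): middle of the black mark, a 5 mm band on the bar, on the bar's axis (130 mm up); +y runs along the bar in under the cover. The cover, a flat clear plastic sheet 56 mm wide (x), starts here and ends at y = +169 mm, underside 178 and top 182 mm above the table, lips at its long sides down to 168 mm. The bar is open from above only from y = -126 to 0 mm
- dry (a point): point on the table below the covered stretch, 65 mm along +y from the mark; the tray's centre belongs here
- stand: fixed steel tool stand: base 90 x 80 mm (x -35 to +55), upright at x = +25 to +35 mm, and on it, top 105 mm above the table, a fork of two prongs (x -25 to +29 mm, 6 mm thick, each 11 mm wide) with a 12 mm wide slot along x, open at the -x end, closed at x = +7 mm. Origin: on the table under the seat, z up
- seat (a point): on top of the fork at the middle of the slot (stand x = y = 0, 105 mm up), where the underside of the hook tool's collar rests; the tool leaves and enters along the stand's -x
- hook_tool: hook tool, 0.16 kg, upright in the fork, its toe to the stand's +y. Origin: underside of the brass collar (26 mm diameter, 5 mm thick) on the shank's axis, z up the shank. Handle 20 (x) x 24 (y) mm, z 5 to 63 mm; head 20 x 34 mm, z 63 to 73 mm. The 5 mm round shank goes down to z = -65 mm; for the hook at its end see toe
- tool_grip (a point): on the handle's axis, 40 mm above the collar's underside: grip here from above, fingers closing along the tool's x
- toe (a point): middle of the hook's level toe, bar axis, tool (0, 9.5, -70) mm. The 5 mm round bar bends from the shank (0, 0, -65) to (0, 3, -70), runs level along the tool's +y to (0, 16, -70) and rises to the tip (0, 20, -61). Extreme tip y = 22.5 mm, lowest point z = -72.5, top of the tip z = -58.5 mm
- sample1: tile sample on a steel hanger, 34 (x) x 26 (y) x 104 mm, 0.085 kg, standing in a tube; absent in some runs. Origin: centre of the underside, z up. Tile in a stirrup z 0 to 36 mm, above it an open crook of 24 mm wide strap, on top a closed eye; it hangs freely from its eye or crook, centre of mass on its axis
- sample1_eye (a point): centre of the closed round eye, 89 mm above the sample's underside; the eye stands in the sample's xz plane, hole along its y, inner diameter 22 mm, wire 4 mm, top at 104 mm
- sample1_crook (a point): where the bar's axis lies in the crook once hung, 66 mm above the sample's underside. Crook open towards the sample's -x: back leg x +9 to +12, roof an inverted V (ridge underside z = 72), lip x -9 to -12 down to z = 60. The bar goes in under the lip through the 24 mm gap (z 36 to 60 mm), then the sample is lowered till the roof rests on it
- sample2: tile sample on a steel hanger, 34 (x) x 26 (y) x 104 mm, 0.085 kg, standing in a tube; absent in some runs. Origin: centre of the underside, z up. Tile in a stirrup z 0 to 36 mm, above it an open crook of 24 mm wide strap, on top a closed eye; it hangs freely from its eye or crook, centre of mass on its axis
- sample2_eye (a point): centre of the closed round eye, 89 mm above the sample's underside; the eye stands in the sample's xz plane, hole along its y, inner diameter 22 mm, wire 4 mm, top at 104 mm
- sample2_crook (a point): where the bar's axis lies in the crook once hung, 66 mm above the sample's underside. Crook open towards the sample's -x: back leg x +9 to +12, roof an inverted V (ridge underside z = 72), lip x -9 to -12 down to z = 60. The bar goes in under the lip through the 24 mm gap (z 36 to 60 mm), then the sample is lowered till the roof rests on it
- sample3: tile sample on a steel hanger, 34 (x) x 26 (y) x 104 mm, 0.085 kg, standing in a tube; absent in some runs. Origin: centre of the underside, z up. Tile in a stirrup z 0 to 36 mm, above it an open crook of 24 mm wide strap, on top a closed eye; it hangs freely from its eye or crook, centre of mass on its axis
- sample3_eye (a point): centre of the closed round eye, 89 mm above the sample's underside; the eye stands in the sample's xz plane, hole along its y, inner diameter 22 mm, wire 4 mm, top at 104 mm
- sample3_crook (a point): where the bar's axis lies in the crook once hung, 66 mm above the sample's underside. Crook open towards the sample's -x: back leg x +9 to +12, roof an inverted V (ridge underside z = 72), lip x -9 to -12 down to z = 60. The bar goes in under the lip through the 24 mm gap (z 36 to 60 mm), then the sample is lowered till the roof rests on it
- old_tile: bystander: green glazed old tile 70 x 140 x 18 mm, lying flat; origin at the centre of its underside
- brush: bystander: dust brush lying flat, 185 mm long, beyond the stand and the rail; origin under its ferrule
- chisel: bystander: flat steel chisel 150 x 24 x 8 mm; origin at the centre of its underside
Not all that is in view belongs to the job. Leave any pink or red look-alike of the hook_tool alone.

How it is judged:
By the outcome, as a careful person would: the job done as asked, in the order asked, and still so for the second after the job is handed in, with the robot touching nothing.
Of sample1, sample2, sample3 only 2 to 3 are there at a start; the rules pass over those that are not, and their reading is None.
At some moment in a run one of tray may be knocked a few centimetres aside while the robot is not near it.
Once in a run the grip may slacken for a moment while it holds something.
It also fails if it takes over 210 s, if anything falls off the work surface, if the arm or the gripper's body presses on something with over 40 N, if the wrist force passes 120 N, or if a joint passes its speed limit or range.

## Working session

There is one attempt and no reset: what is moved stays moved. The work goes in short steps, Python scripts to look and compute and a tool call to move; the robot and the scene stay as the last step left them, time stands still between calls to the robot, and variables do not carry over. Pictures are saved under pics/ and viewed, at most 14 in all, crops included, and the job is handed in when it is done.

Besides the shell and the picture viewer there is one more tool, called after "Emit:" as name(argument=value, ...), one argument or row to a line, values as JSON. jog_arm: Moves the arm, as the interface text tells. Its arguments: {"type":"object","properties":{"motion":{"type":"array"},"grip_force":{"type":"number"}},"required":["motion"]}

```bash
ls; mkdir -p pics; cat > h.py <<'E'
import numpy as np, cv2
from station import bot
from scipy.spatial.transform import Rotation as R
def shot(n): return bot.read_camera(n)
def ray(p,xy):
    u=cv2.undistortPoints(np.array([[xy]],float),p["camera_matrix"],np.array(p["distortion"],float))[0,0]
    T=np.array(p["T"]); d=T[:3,:3]@np.array([u[0],u[1],1.]); return T[:3,3],d/np.linalg.norm(d)
def atz(p,xy,z):
    o,d=ray(p,xy); return o+d*(z-o[2])/d[2]
def tri(rs):
    A=np.zeros((3,3));b=np.zeros(3)
    for o,d in rs:
        M=np.eye(3)-np.outer(d,d);A+=M;b+=M@o
    x=np.linalg.solve(A,b); return x,max(np.linalg.norm((np.eye(3)-np.outer(d,d))@(x-o)) for o,d in rs)
def proj(p,X):
    T=np.linalg.inv(np.array(p["T"])); r,_=cv2.Rodrigues(T[:3,:3])
    return cv2.projectPoints(np.array(X,float).reshape(-1,1,3),r,T[:3,3],p["camera_matrix"],np.array(p["distortion"],float))[0][:,0]
def save(p,f): cv2.imwrite("pics/"+f,p["pixels"][:,:,::-1])
def st():
    o=bot.get_obs(); print("t",round(o["t"],2),"pos",np.round(np.array(o["eef_pos"])*1e3,1),"q",np.round(o["tool_rot"],4),"w",round(o["gripper_width"]*85.4,1),"F",np.round(o["contact_force"],1),"gf",round(o["grasp_force"],1)); return o
E
cat > a.py <<'E'
from h import *
st()
P={n:shot(n) for n in("top","side")}
for n in P: save(P[n],n+"0.png"); print(n,np.round(P[n]["T"],3).tolist(),np.round(P[n]["camera_matrix"],0).tolist())
for th in "rack tray tray_grip rail mark dry stand seat hook_tool tool_grip toe sample1 sample1_eye sample1_crook sample2_eye old_tile brush chisel".split():
    print(th,{n:[(np.round(d["xy"]).astype(int).tolist(),round(d["score"],2)) for d in bot.tip_of(th,P[n])[:4]] for n in P})
E
python3 a.py
```

```text
pics
t 0.0 pos [224.8 635.9 230.3] q [-1.000e-04  1.691e-01  9.856e-01 -9.000e-04] w 85.3 F [0.3 0.1 0.1] gf 0.0
top [[-0.024, -0.999, 0.025, 0.528], [-1.0, 0.024, -0.008, 0.025], [0.007, -0.025, -1.0, 1.245], [0.0, 0.0, 0.0, 1.0]] [[541.0, 0.0, 327.0], [0.0, 541.0, 238.0], [0.0, 0.0, 1.0]]
side [[0.995, -0.076, 0.057, 0.507], [-0.094, -0.703, 0.705, -0.801], [-0.013, -0.707, -0.707, 0.942], [0.0, 0.0, 0.0, 1.0]] [[534.0, 0.0, 314.0], [0.0, 534.0, 238.0], [0.0, 0.0, 1.0]]
rack {'top': [([444, 261], 0.88), ([441, 261], 0.53), ([393, 200], 0.23)], 'side': [([293, 377], 0.81)]}
tray {'top': [([275, 245], 0.62)], 'side': [([298, 240], 0.93)]}
tray_grip {'top': [([266, 288], 0.74)], 'side': [([258, 234], 0.56)]}
rail {'top': [([271, 213], 0.67)], 'side': [([331, 237], 0.58)]}
mark {'top': [([262, 204], 0.79), ([272, 212], 0.5)], 'side': [([329, 194], 0.81), ([357, 279], 0.49), ([292, 379], 0.32)]}
dry {'top': [([264, 289], 0.17)], 'side': [([293, 375], 0.37), ([351, 289], 0.27)]}
stand {'top': [([384, 205], 0.76)], 'side': [([350, 320], 0.94), ([353, 290], 0.23)]}
seat {'top': [([394, 201
[... 451 characters left out ...]
 ([382, 202], 0.77), ([288, 167], 0.67)], 'side': [([349, 305], 0.82), ([228, 420], 0.79), ([479, 342], 0.62), ([372, 242], 0.57)]}
sample1 {'top': [([412, 265], 0.59), ([483, 255], 0.48), ([441, 261], 0.47)], 'side': []}
sample1_eye {'top': [([492, 255], 0.6), ([396, 201], 0.51)], 'side': [([298, 393], 0.42)]}
sample1_crook {'top': [([489, 256], 0.74)], 'side': [([298, 398], 0.39)]}
sample2_eye {'top': [([455, 262], 0.64)], 'side': [([290, 349], 0.42)]}
old_tile {'top': [([456, 196], 0.93)], 'side': [([371, 383], 0.93)]}
brush {'top': [([347, 148], 0.66)], 'side': [([400, 284], 0.89)]}
chisel {'top': [([164, 289], 0.75), ([384, 207], 0.23)], 'side': [([259, 176], 0.74), ([352, 276], 0.44)]}
```

View pics/top0.png

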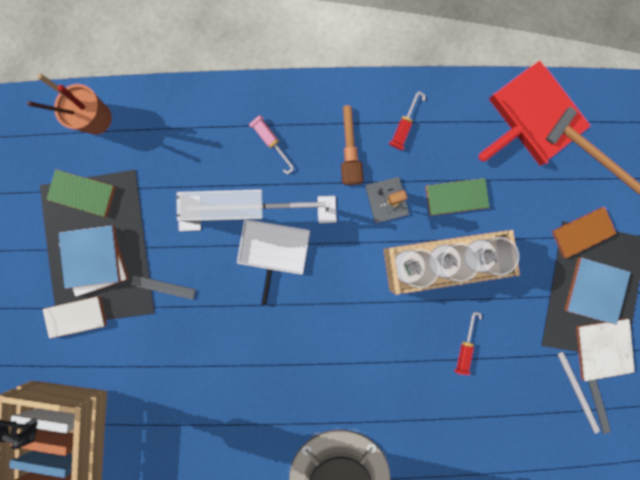

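View pics/side0.png

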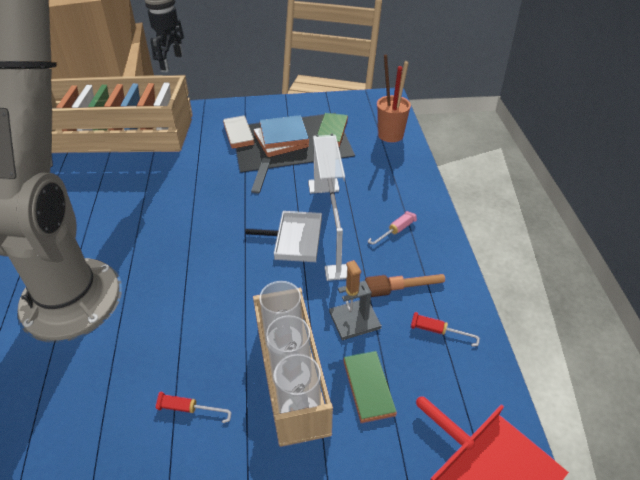

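Hook tool candidates in top view: orange, upright in the stand (394,200); red (408,117); red (468,343); pink (274,144). By the description I choose the one in the stand, and I check it in a close crop.

```bash
cat > b.py <<'E'
from h import *
P={n:shot(n) for n in("top","side")}
a=cv2.resize(P["top"]["pixels"][172:297,365:531],(800,602),interpolation=cv2.INTER_CUBIC)[:600]
b=cv2.resize(P["side"]["pixels"][250:445,245:400],(477,600),interpolation=cv2.INTER_CUBIC)
cv2.imwrite("pics/c1.png",a[:,:,::-1]);cv2.imwrite("pics/c2.png",b[:,:,::-1])
t,s=P["top"],P["side"]
def best(th,i=0):
    r=[]
    for n in P:
        d=bot.tip_of(th,P[n]); r.append(d[0]["xy"] if d else None)
    return r
mm=lambda v:np.round(np.array(v)*1e3,1)
for th,z in (("mark",.13),("tray_grip",.012),("tray",0),("rack",0),("rail",0),("old_tile",0)):
    x=best(th); print(th,[mm(atz(P[n],xy,z)) for n,xy in zip(P,x) if xy is not None])
print("seat tri",mm(tri([ray(t,(394,201)),ray(s,(352,290))])[0]),"stand",mm(atz(t,(384,205),0)),mm(atz(s,(350,320),0)))
print("tool_grip",mm(tri([ray(t,(395,198)),ray(s,(351,279))])[0]),"toe",mm(tri([ray(t,(382,202)),ray(s,(349,305))])[0]))
for e in ((412,265),(446,262),(485,256)): print("eye z.105",mm(atz(t,e,.105)))
E
python3 b.py
```

```text
mark [array([626.8, 147.6, 130. ]), array([630.4, 143. , 130. ])]
tray_grip [array([447.9, 158.1,  12. ]), array([445.1, 164. ,  12. ])]
tray [array([ 511.8, -369.8,    0. ]), array([544.3, 143.6,   0. ])]
rack [array([ 498.9, -253.9,    0. ]), array([ 505.5, -246.2,    0. ])]
rail [array([622.5, 144.4,   0. ]), array([618.6, 137. ,   0. ])]
old_tile [array([ 644.1, -284. ,    0. ])]
seat tri [ 633.6 -128.1  110.8] stand [ 632.9 -119.4    0. ] [ 636.5 -121.     0. ]
tool_grip [ 633.8 -125.8  142.5] toe [ 635.5 -110.4   39.6]
eye z.105 [ 495.8 -163.2  105. ]
eye z.105 [ 500.2 -236.2  105. ]
eye z.105 [ 510.6 -321.1  105. ]
```

View pics/c1.png

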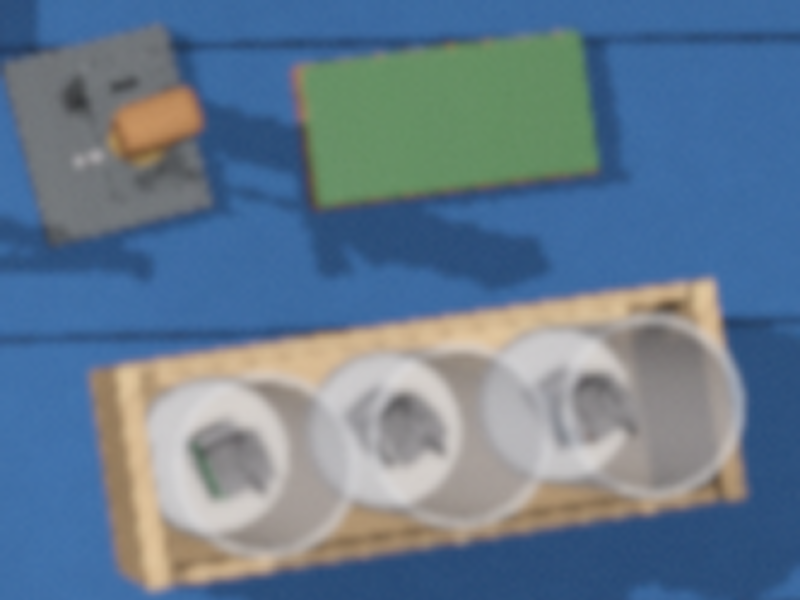

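View pics/c2.png

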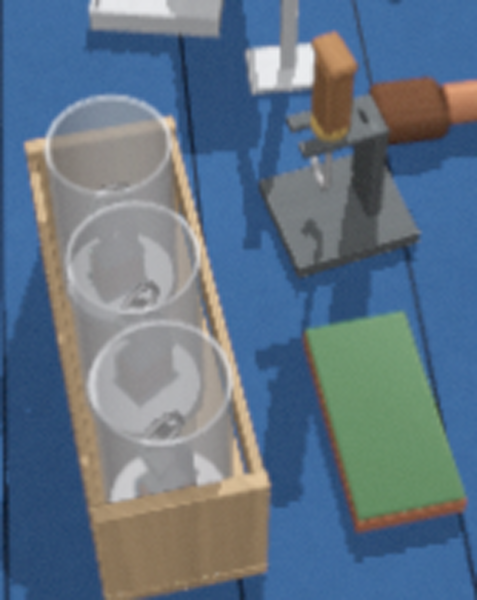

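The stand crop confirms that the orange-handled tool with the brass collar stands upright in the fork (top px 394,200), with its toe to world +y. All three tubes hold a sample (top px ~412,265 / 446,262 / 485,256). Next I take averaged pictures for measuring: rail line, tray handle line and sample crops.

```bash
cat > c.py <<'E'
from h import *
import pickle
P={}
for n in("top","side"):
    k=[shot(n) for _ in range(6)]; p=k[-1]; p["avg"]=np.mean([q["pixels"].astype(float) for q in k],0); P[n]=p
pickle.dump(P,open("P.pkl","wb"))
t,s=P["top"],P["side"]; mm=lambda v:np.round(np.array(v)*1e3,1)
def bar(p,rng,cols,lo,hi,z):
    pts=[]
    for c in rng:
        a=p["avg"][lo:hi,c] if cols else p["avg"][c,lo:hi]
        w=np.clip(a[:,0]-np.median(a[:,0])-25,0,None)   # red channel: steel vs blue cloth
        if w.sum()<20: continue
        m=lo+(w*np.arange(hi-lo)).sum()/w.sum(); pts.append(atz(p,(c,m) if cols else (m,c),z))
    pts=np.array(pts)
    f=np.polyfit(pts[:,1],pts[:,0],1); print("bar: x at y=.1466",mm(np.polyval(f,.1466)),"yaw deg",np.degrees(np.arctan(-f[0])).round(2),len(pts),"rms",(np.std(pts[:,0]-np.polyval(f,pts[:,1]))*1e3).round(2))
bar(t,range(270,312),1,197,216,.13)
bar(s,range(205,255),0,325,350,.13)
# dark handle of tray
a=t["avg"]
pts=[]
for r in range(276,300):
    w=np.clip(60-a[r,258:278,2],0,None)
    if w.sum()>0: pts.append(atz(t,(258+(w*np.arange(20)).sum()/w.sum(),r),.02))
pts=np.array(pts); f=np.polyfit(pts[:,0],pts[:,1],1); print("handle: y at x=.447",mm(np.polyval(f,.447)),"yaw",np.degrees(np.arctan(f[0])).round(1),mm(pts[[0,-1]]))
for n in P:
  for th in ("tray","tray_grip","mark","seat","rack"):
    d=bot.tip_of(th,P[n]); print(n,th,[np.round(e["xy"],1).tolist() for e in d[:2]])
def crop(p,r0,r1,c0,c1,k): return cv2.resize(p["avg"][r0:r1,c0:c1].clip(0,255).astype(np.uint8),None,fx=k,fy=k,interpolation=cv2.INTER_CUBIC)
x=crop(t,240,292,385,517,6); y=crop(s,330,440,255,335,5)
cv2.imwrite("pics/d1.png",x[:,:,::-1])
cv2.imwrite("pics/d2.png",y[:,:,::-1])
E
python3 c.py
```

```text
bar: x at y=.1466 626.3 yaw deg 0.48 42 rms 0.11
bar: x at y=.1466 632.5 yaw deg -3.11 50 rms 1.68
handle: y at x=.447 154.5 yaw -11.2 [[476.5 148.8  20. ]
 [424.7 159.   20. ]]Traceback (most recent call last):
  File "c.py", line 28, in <module>
    d=bot.tip_of(th,P[n]); print(n,th,[np.round(e["xy"],1).tolist() for e in d[:2]])
ValueError: only the last four pictures can be asked about
```

```bash
cat >> h.py <<'E'
def plan(wps,start=None):
    """wps: (x,y,z mm, yaw deg of the closing axis: 0 = world +y). prints turn & shift for each, chained"""
    if start is None:
        o=st(); p=np.array(o["eef_pos"])*1e3; q=o["tool_rot"]; r=R.from_quat([q[1],q[2],q[3],q[0]])
    else: p,r=start
    for x,y,z,yaw in wps:
        best=None
        for k in (0,180):
            a=np.radians(yaw+k); Y=np.array([-np.sin(a),np.cos(a),0]); Z=np.array([0,0,-1.]); T=R.from_matrix(np.array([np.cross(Y,Z),Y,Z]).T)
            rv=(r.inv()*T).as_rotvec()
            if best is None or np.linalg.norm(rv)<np.linalg.norm(best[0]): best=(rv,T)
        d=r.inv().apply(np.array([x,y,z])-p); print((x,y,z,yaw),"turn",np.round(best[0],3).tolist(),"shift",np.round(d,1).tolist(),"rows>=",int(np.ceil(max(np.linalg.norm(d)/62.5,np.degrees(np.linalg.norm(best[0]))/10.7))))
        p,r=np.array([x,y,z],float),best[1]
E
sed -i 's/^for n in P:$/for n in []:/' c.py
cat > c2.py <<'E'
from h import *
import pickle
P=pickle.load(open("P.pkl","rb"));t,s=P["top"],P["side"]
def crop(p,r0,r1,c0,c1,k): return cv2.resize(p["avg"][r0:r1,c0:c1].clip(0,255).astype(np.uint8),None,fx=k,fy=k,interpolation=cv2.INTER_CUBIC)
cv2.imwrite("pics/d1.png",crop(t,240,292,385,517,6)[:,:,::-1]);cv2.imwrite("pics/d2.png",crop(s,330,440,255,335,5)[:,:,::-1])
plan([(447,157,130,-10),(447,157,5,-10)])
E
python3 c2.py
```

```text
t 3.2 pos [225.  636.4 231.3] q [-0.      0.1691  0.9856  0.    ] w 85.5 F [0.3 0.4 0.2] gf 0.0
(447, 157, 130, -10) turn [0.0, -0.0, -0.165] shift [-369.2, -378.0, 101.3] rows>= 9
(447, 157, 5, -10) turn [0.0, 0.0, 0.0] shift [0.0, 0.0, 125.0] rows>= 2
```

View pics/d1.png

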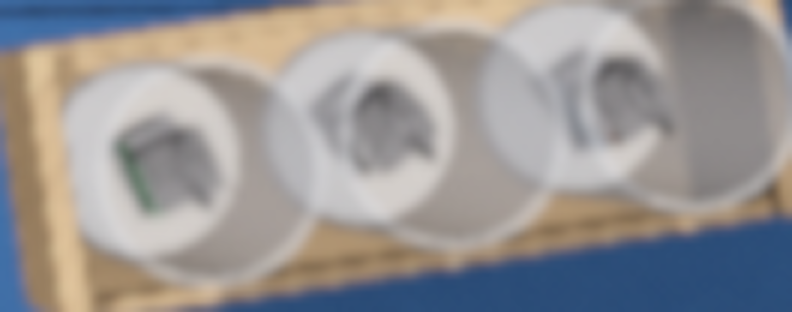

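View pics/d2.png

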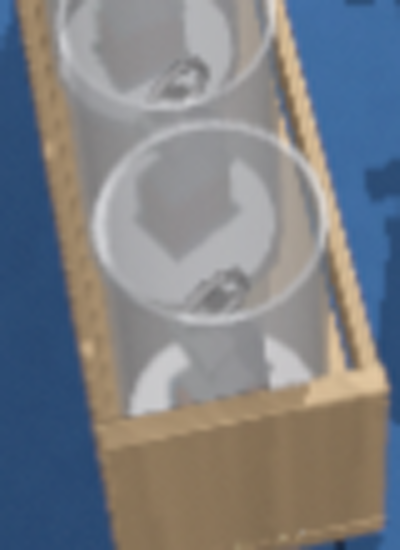

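d1 shows all three samples seen obliquely: sample 1's tile edge runs (118,145)-(152,210), i.e. yaw ≈27°, and the others differ. d2 shows the eyes of two of them at (183,80) and (220,290). I move the tray first and will fit the sample yaws while that goes.

Emit:
jog_arm(
  motion=[
    [0,0,-0.165,-369,-378,101,85],
    [0,0,-0.165,-369,-378,101,85],
    [0,0,-0.165,-369,-378,101,85],
    [0,0,-0.165,-369,-378,101,85],
    [0,0,-0.165,-369,-378,101,85],
    [0,0,-0.165,-369,-378,101,85],
    [0,0,-0.165,-369,-378,101,85],
    [0,0,-0.165,-369,-378,101,85],
    [0,0,-0.165,-369,-378,101,85],
    [0,0,-0.165,-369,-378,101,85],
  ],
  grip_force=40,
)

```text
t: 4.45
eef_pos: [0.4478, 0.1538, 0.1301]
tool_rot: [-0.0, 0.09, 0.996, -0.001]
contact_force: [-0.6, 0.7, -0.3]
gripper_width: 0.996
grasp_force: 0.0
```

Emit:
jog_arm(
  motion=[
    [0,0,0,0,0,60,60],
    [0,0,0,0,0,110,50],
    [0,0,0,0,0,124,50],
    [0,0,0,0,0,124,50],
    [0,0,0,0,0,124,5],
    [0,0,0,0,0,124,5],
    [0,0,0,0,0,124,5],
    [0,0,0,0,0,124,5],
    [0,0,0,0,0,124,5],
    [0,0,0,0,0,124,5],
  ],
)

```text
t: 5.7
eef_pos: [0.4478, 0.1575, 0.0073]
tool_rot: [0.001, 0.087, 0.996, 0.001]
contact_force: [-0.9, -0.4, 7.3]
gripper_width: 0.126
grasp_force: 42.2
```

```bash
cat > d.py <<'E'
from h import *
mm=lambda v:np.round(np.array(v)*1e3,1)
P={n:shot(n) for n in("top","side")}
for th,z in(("tray",0),("mark",.13)):
  xy={}
  for n in P:
    d=bot.tip_of(th,P[n]); xy[n]=d; print(th,n,[(mm(atz(P[n],e["xy"],z)),round(e["score"],2)) for e in d[:2]])
  if all(xy.values()): print(mm(tri([ray(P[n],xy[n][0]["xy"]) for n in P])[0]))
# tray corners, top: bright low-saturation region near the tray
t=P["top"]; a=t["pixels"].astype(int); m=((a[:,:,0]>105)&(np.ptp(a,axis=2)<60)).astype(np.uint8); m[:217]=0; m[300:]=0; m[:,:225]=0; m[:,320:]=0
c=max(cv2.findContours(m,0,2)[0],key=cv2.contourArea); b=cv2.boxPoints(cv2.minAreaRect(c)); w=np.array([atz(t,q,.018) for q in b]); print("box",mm(w)[:,:2].tolist(),"centre",mm(w.mean(0)))
plan([(529,210,7,0.5)])
E
python3 d.py
```

```text
tray top [(array([552.7, 137.1,   0. ]), 0.82)]
tray side [(array([553.7, 136.2,   0. ]), 0.59)]
[553.2 137.2  -0.9]
mark top [(array([628.7, 142. , 130. ]), 0.56), (array([ 494.3, -239.7,  130. ]), 0.48)]
mark side [(array([620.3, 145.2, 130. ]), 0.84)]
[624.2 141.8 133.1]
box [[426.4, 249.5], [612.9, 245.5], [608.1, 56.3], [422.3, 60.7]] centre [517.4 153.   18. ]
t 6.0 pos [447.8 157.5   7.3] q [9.000e-04 8.730e-02 9.962e-01 6.000e-04] w 10.9 F [-2.  -0.7  7.6] gf 42.2
(529, 210, 7, 0.5) turn [0.001, 0.002, -0.184] shift [-70.9, 65.8, 0.6] rows>= 2
```

Emit:
jog_arm(
  motion=[
    [0,0,-0.03,-10,10,0,5],
    [0,0,-0.06,-21,21,0,5],
    [0,0,-0.09,-32,32,0,5],
    [0,0,-0.12,-43,43,0,5],
    [0,0,-0.15,-54,54,0,5],
    [0,0,-0.184,-64,65,0,5],
    [0,0,-0.184,-64,65,0,5],
    [0,0,-0.184,-64,65,0,5],
  ],
)

```text
t: 7.0
eef_pos: [0.5227, 0.2104, 0.0072]
tool_rot: [0.002, -0.004, 1.0, 0.001]
contact_force: [2.6, 0.8, 2.7]
gripper_width: 0.126
grasp_force: 41.8
```

```bash
cat > d.py <<'E'
from h import *
mm=lambda v:np.round(np.array(v)*1e3,1)
st()
k={n:[] for n in("tray","mark","rail","dry")}
for i in range(3):
  P={n:shot(n) for n in("top","side")}
  for th,z in(("tray",0),("mark",.13),("rail",0)):
    for n in P:
      d=bot.tip_of(th,P[n])
      if d: print(th,n,mm(atz(P[n],d[0]["xy"],z)),round(d[0]["score"],2))
for n in P: save(P[n],n+"1.png")
c=cv2.resize(P["top"]["pixels"][170:310,165:345],(771,600),interpolation=cv2.INTER_CUBIC); cv2.imwrite("pics/e1.png",c[:,:,::-1])
E
python3 d.py
```

```text
t 7.0 pos [522.7 210.4   7.2] q [ 1.6e-03 -4.5e-03  1.0e+00  7.0e-04] w 10.8 F [2.6 0.8 2.7] gf 41.8
tray top [621.6 206.7   0. ] 0.64
tray side [622.7 213.9  -0. ] 0.58
mark top [626.1 145.5 130. ] 0.63
mark side [628.8 145.  130. ] 0.71
rail top [622.4 147.2   0. ] 0.75
rail side [624.1 213.    0. ] 0.69
tray top [618.  210.3   0. ] 0.97
mark top [627.5 141.2 130. ] 0.69
mark side [632.3 147.1 130. ] 0.96
rail top [627.5 139.9   0. ] 0.69
tray top [624.3 212.7   0. ] 0.89
tray side [624.8 212.2   0. ] 0.88
mark top [625.5 146.6 130. ] 0.98
mark side [466.5 228.8 130. ] 0.72
rail top [622.9 140.7   0. ] 0.71
rail side [ 502.6 -250.     0. ] 0.51
```

View pics/e1.png

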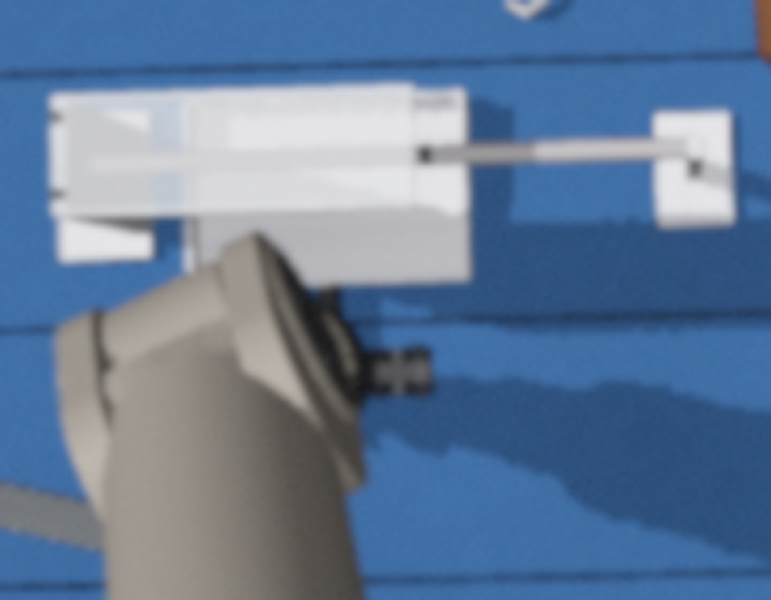

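e1: mark at crop (425,154), tray lies under the cover between columns ~187 and 470, front edge at row ~281. I check the corner numerically.

```bash
cat > e.py <<'E'
from h import *
mm=lambda v:np.round(np.array(v)*1e3,1)
t=shot("top");s=shot("side")
f=lambda x,y:(165+x/4.283,170+y/4.286)
print("mark",mm(atz(t,f(425,154),.135)),"barR",mm(atz(t,f(640,149),.135)),"barL",mm(atz(t,f(100,162),.135)))
print("tray RB",mm(atz(t,f(470,281),.02)),"RT",mm(atz(t,f(467,88),.02)),"LB",mm(atz(t,f(188,272),.02)))
cv2.imwrite("pics/e2.png",cv2.resize(s["pixels"][120:290,220:420],(706,600),interpolation=cv2.INTER_CUBIC)[:,:,::-1])
E
python3 e.py
```

```text
mark [625.6 142.9 135. ] barR [625.4  39.5 135. ] barL [625.9 300.7 135. ]
tray RB [567.7 132.6  20. ] RT [670.2 132.1  20. ] LB [576.2 282.8  20. ]
```

View pics/e2.png

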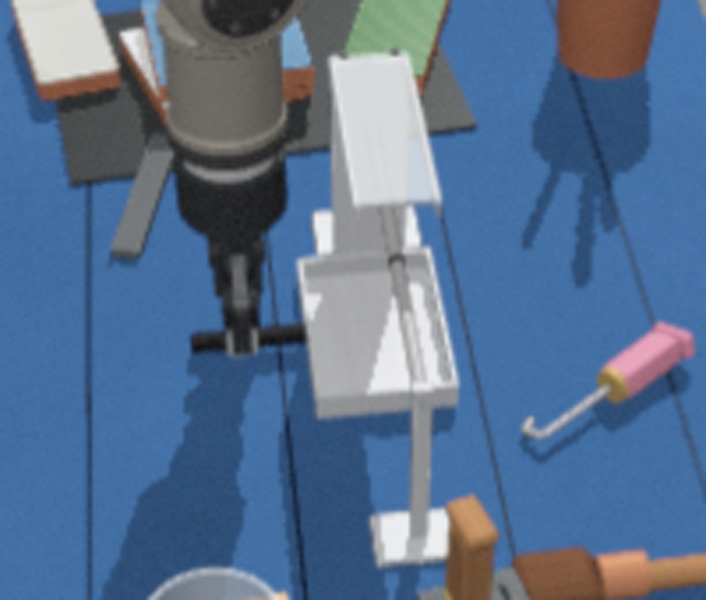

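```bash
cat > e.py <<'E'
from h import *
mm=lambda v:np.round(np.array(v)*1e3,1)
s=shot("side")
f=lambda x,y:(220+x/3.53,120+y/3.53)
for c in((300,262),(427,248),(458,376),(316,402)): print(mm(atz(s,f(*c),.02)))
print("mark",mm(atz(s,f(397,259),.13)),"R",mm(atz(s,f(417,385),.13)))
E
python3 e.py
```

```text
[572.6 284.   20. ]
[669.8 289.8  20. ]
[673.3 148.1  20. ]
[571.3 132.9  20. ]
mark [629.1 150.5 130. ] R [627.2  29.6 130. ]
```

Emit:
jog_arm(
  motion=[
    [0,0,0,-3,0,0,5],
    [0,0,0,-6,0,0,5],
    [0,0,0,-6,0,0,5],
    [0,0,0,-6,0,0,40],
    [0,0,0,-6,0,0,50],
    [0,0,0,-6,0,0,50],
    [0,0,0,-6,0,-20,60],
    [0,0,0,0,0,-80,80],
    [0,0,0,30,0,-140,85],
    [0,0,0,60,0,-200,85],
  ],
)

```text
t: 9.6
eef_pos: [0.4644, 0.2091, 0.1996]
tool_rot: [-0.0, -0.004, 1.0, -0.0]
contact_force: [0.4, 1.5, 0.5]
gripper_width: 0.993
grasp_force: 0.0
```

```bash
cat > f.py <<'E'
from h import *
mm=lambda v:np.round(np.array(v)*1e3,1)
o=st(); print(np.round(o["q"],2))
for i in range(2):
  P={n:shot(n) for n in("top","side")}
  for th in("seat","tool_grip","toe","stand"):
    xy={n:bot.tip_of(th,P[n]) for n in P}; near=dict(top=(392,201),side=(352,290))
    xy={n:[e["xy"] for e in v if np.hypot(*(np.array(e["xy"])-near[n]))<35] for n,v in xy.items()}
    z={"seat":.105,"tool_grip":.145,"toe":.035,"stand":0}[th]
    print(th,{n:mm(atz(P[n],v[0],z)) for n,v in xy.items() if v}, mm(tri([ray(P[n],xy[n][0]) for n in P])[0]) if all(xy.values()) else "")
  d={n:bot.tip_of("tray",P[n]) for n in P}; print("tray",[mm(atz(P[n],v[0]["xy"],0)) for n,v in d.items() if v])
# head outline (orange) in top at z=.178
a=P["top"]["pixels"].astype(int); m=((a[:,:,0]-a[:,:,2]>60)).astype(np.uint8); m2=np.zeros_like(m); m2[180:220,375:420]=m[180:220,375:420]
c=max(cv2.findContours(m2,0,2)[0],key=cv2.contourArea); b=cv2.boxPoints(cv2.minAreaRect(c)); print("head box",mm([atz(P["top"],q,.178) for q in b])[:,:2].tolist(), "bbox",cv2.boundingRect(c))
E
python3 f.py
```

```text
t 9.6 pos [464.4 209.1 199.6] q [-2.0e-04 -4.4e-03  1.0e+00 -1.0e-04] w 84.8 F [0.4 1.5 0.5] gf 0.0
[-0.63  0.24  0.1   1.99 -0.03  0.92  1.06]
seat {'top': array([ 636.8, -128.6,  105. ]), 'side': array([ 632.3, -118.4,  105. ])} [ 633.3 -127.   115.7]
tool_grip {'top': array([ 633.9, -129.8,  145. ]), 'side': array([ 640.7, -133.5,  145. ])} [ 637.7 -130.6  141.5]
toe {'top': array([ 631.2, -113.1,   35. ]), 'side': array([ 634.4, -115.2,   35. ])} [ 633.  -113.5   32.7]
stand {'top': array([ 633.8, -122.9,    0. ]), 'side': array([ 641., -119.,    0.])} [ 636.8 -122.6    4.9]
tray [array([625.8, 209.4,   0. ]), array([629.5, 214. ,  -0. ])]
seat {'top': array([ 632.5, -131.7,  105. ]), 'side': array([ 635.5, -121.9,  105. ])} [ 632.7 -130.4  115.4]
tool_grip {'top': array([ 627.7, -122.1,  145. ]), 'side': array([ 637.6, -127.7,  145. ])} [ 633.3 -123.2  139.6]
toe {'top': array([ 634.9, -109.1,   35. ]), 'side': array([ 628.9, -119.4,   35. ])} [ 633.2 -110.3   22.9]
stand {'top': array([ 633.2, -119.9,    0. ]), 'side': array([ 638.4, -124.4,    0. ])} [ 636.4 -120.7   -5.2]
tray [array([625.2, 211.3,   0. ]), array([624.4, 205.7,  -0. ])]
head box [[632.8, -102.5], [652.3, -133.5], [633.7, -145.2], [614.1, -114.2]] bbox (388, 191, 18, 14)
```

```bash
cat > g.py <<'E'
from h import *
mm=lambda v:np.round(np.array(v)*1e3,1)
t=shot("top")
w=np.array([atz(t,(365+x/4.819,172+y/4.816),.006) for x,y in((5,65),(165,25),(212,205),(55,245))])
print(mm(w)[:,:2].tolist(),"c",mm(w.mean(0)))
v=w[0]-w[1]+w[3]-w[2]; u=w[0]-w[3]+w[1]-w[2]; print("yaw y,x",np.degrees(np.arctan2(-v[0],v[1])),np.degrees(np.arctan2(u[1],u[0])))
plan([(560,40,250,-40),(635,-125,200,-76),(635,-125,128,-76)])
E
python3 g.py
```

```text
[[678.4, -78.5], [696.0, -155.9], [609.1, -175.9], [591.7, -100.0]] c [ 643.8 -127.6    6. ]
yaw y,x 12.897627740026408 13.433258883137489
t 10.85 pos [465.3 209.5 198.2] q [ 1.0e-04 -4.6e-03  1.0e+00  0.0e+00] w 85.2 F [ 0.3  0.6 -0.5] gf 0.0
(560, 40, 250, -40) turn [0.0, 0.0, 0.707] shift [-93.1, -170.3, -51.8] rows>= 4
(635, -125, 200, -76) turn [0.0, 0.0, 0.628] shift [-163.5, -78.2, 50.0] rows>= 4
(635, -125, 128, -76) turn [0.0, 0.0, 0.0] shift [0.0, 0.0, 72.0] rows>= 2
```

Emit:
jog_arm(
  motion=[
    [0,0,0.18,-93,-170,-52,85],
    [0,0,0.36,-93,-170,-52,85],
    [0,0,0.54,-93,-170,-52,85],
    [0,0,0.707,-93,-170,-52,85],
    [0,0,0.707,-93,-170,-52,85],
    [0,0,0.707,-93,-170,-52,85],
  ],
)

```text
t: 11.6
eef_pos: [0.5592, 0.0417, 0.2496]
tool_rot: [-0.001, 0.339, 0.941, 0.0]
contact_force: [0.6, -0.0, 0.1]
gripper_width: 0.994
grasp_force: 0.0
```

Emit:
jog_arm(
  motion=[
    [0,0,0.18,-41,-20,12,85],
    [0,0,0.36,-82,-40,25,85],
    [0,0,0.54,-123,-60,38,85],
    [0,0,0.645,-165,-80,50,85],
    [0,0,0.645,-165,-80,50,85],
    [0,0,0.645,-165,-80,50,85],
    [0,0,0.645,-165,-80,50,85],
  ],
)

```text
t: 12.48
eef_pos: [0.6349, -0.1247, 0.2002]
tool_rot: [-0.0, 0.621, 0.784, 0.001]
contact_force: [0.8, -0.3, -0.4]
gripper_width: 0.996
grasp_force: 0.0
```

Emit:
jog_arm(
  motion=[
    [0,0,0,0,0,30,85],
    [0,0,0,0,0,60,85],
    [0,0,0,0,0,72,70],
    [0,0,0,0,0,72,60],
    [0,0,0,0,0,72,60],
  ],
)

```text
t: 13.1
eef_pos: [0.6357, -0.127, 0.1294]
tool_rot: [0.001, 0.622, 0.783, 0.001]
contact_force: [-0.2, -0.3, -0.3]
gripper_width: 0.703
grasp_force: 0.0
```

```bash
cat > i.py <<'E'
from h import *
import sys
st()
P={n:shot(n) for n in("top","side")}
a=P["side"]["pixels"][230:340,300:420]; cv2.imwrite("pics/%s.png"%sys.argv[1],cv2.resize(a,(654,600),interpolation=cv2.INTER_CUBIC)[:,:,::-1])
E
python3 i.py g1
```

```text
t 13.1 pos [ 635.7 -127.   129.4] q [8.000e-04 6.219e-01 7.831e-01 6.000e-04] w 60.0 F [-0.2 -0.3 -0.3] gf 0.0
```

View pics/g1.png

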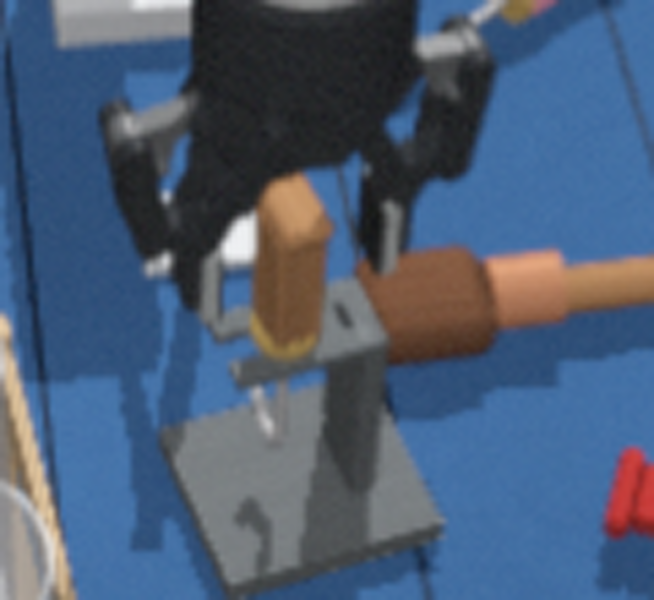

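```bash
cat > j.py <<'E'
from h import *
mm=lambda v:np.round(np.array(v)*1e3,1)
s=shot("side");t=shot("top"); f=lambda x,y:(300+x/5.45,230+y/5.4545)
print("head top",mm(atz(s,f(293,205),.178)),"collar",mm(atz(s,f(284,340),.1075)),"shank",mm(atz(s,f(284,440),.04)))
# fingers tips check: pads' ends at TCP height, +-30 along closing axis
o=st();p=np.array(o["eef_pos"]);print("tcp proj crop",[( (u-300)*5.45,(v-230)*5.4545) for u,v in proj(s,[p,p+[.03*.974,.03*.225,0],p-[.03*.974,.03*.225,0]])])
f=lambda x,y:(365+x/4.819,172+y/4.816)
print("top: head", [mm(atz(t,f(x,y),.178)) for x,y in((118,115),(195,88),(203,125),(125,155))])
E
python3 j.py
```

```text
head top [ 636.5 -127.9  178. ] collar [ 635.5 -131.4  107.5] shank [ 638.8 -126.4   40. ]
t 13.3 pos [ 635.4 -127.2  129. ] q [6.000e-04 6.221e-01 7.829e-01 4.000e-04] w 60.2 F [-0.2  0.4 -0.3] gf 0.0
tcp proj crop [(np.float64(284.2401000799068), np.float64(293.62853611287017)), (np.float64(360.6417174959773), np.float64(272.94860481757325)), (np.float64(206.81624541394146), np.float64(314.5279279543682))]
top: head [array([ 635.9, -110.2,  178. ]), array([ 646.4, -142.4,  178. ]), array([ 631. , -145.2,  178. ]), array([ 619.3, -112.6,  178. ])]
```

g1 shows the orange handle between the open fingers with the collar resting on the fork. Side and top agree on the axis at ≈(635,-128). I close and withdraw.

Emit:
jog_arm(
  motion=[
    [0,0,0,0,0,0,25],
    [0,0,0,0,0,0,14],
    [0,0,0,0,0,0,14],
    [0,0,0,0,0,0,14],
    [0,0,0,0,0,0,14],
    [0,0,0,0,0,0,14],
    [0,0,0,0,0,-4,14],
    [0,0,0,0,0,-4,14],
  ],
  grip_force=80,
)

```text
t: 14.3
eef_pos: [0.6347, -0.127, 0.132]
tool_rot: [-0.0, 0.622, 0.783, -0.0]
contact_force: [0.8, 0.6, -1.3]
gripper_width: 0.224
grasp_force: 78.0
```

Emit:
jog_arm(
  motion=[
    [0,0,0,0,-8,0,14],
    [0,0,0,0,-18,0,14],
    [0,0,0,0,-30,0,14],
    [0,0,0,0,-45,0,14],
    [0,0,0,0,-45,0,14],
    [0,0,0,0,-45,-50,14],
    [0,0,0,0,-45,-110,14],
    [0,0,0,0,-45,-170,14],
    [0,0,0,0,-45,-180,14],
    [0,0,0,0,-45,-180,14],
  ],
)

```text
t: 15.55
eef_pos: [0.5912, -0.137, 0.3122]
tool_rot: [0.0, 0.622, 0.783, 0.0]
contact_force: [-0.4, 0.4, -2.3]
gripper_width: 0.223
grasp_force: 81.0
```

```bash
cat > k.py <<'E'
from h import *
import pickle
mm=lambda v:np.round(np.array(v)*1e3,1)
o=st(); p=np.array(o["eef_pos"]); q=o["tool_rot"]; r=R.from_quat([q[1],q[2],q[3],q[0]])
P={n:shot(n) for n in("top","side")}
# expected: collar 21+2 mm beyond TCP; toe 70 below; toe dir = -tool x of the gripper?
print("axes x,y",np.round(r.as_matrix()[:,:2].T,3).tolist())
for th in("toe","tool_grip","hook_tool"):
    ex=p+np.array([0,0,{"toe":-.094,"tool_grip":.019,"hook_tool":-.024}[th]])
    xs=[]
    for n in P:
        pr=proj(P[n],ex)[0]; d=[e for e in bot.tip_of(th,P[n]) if np.hypot(*(e["xy"]-pr))<40]
        if d: xs.append(ray(P[n],d[0]["xy"])); print(th,n,np.round(np.array(d[0]["xy"])-pr,1),round(d[0]["score"],2))
    if len(xs)==2: x=tri(xs); print(th,mm(x[0]),"expected",mm(ex),"rel tool axes",mm(r.inv().apply(x[0]-p)),"res",mm(x[1]))
pr=proj(P["side"],p+[0,0,-.05])[0].astype(int); a=P["side"]["pixels"][pr[1]-50:pr[1]+50,pr[0]-50:pr[0]+50]
pr2=proj(P["top"],p+[0,0,-.05])[0].astype(int); b=P["top"]["pixels"][pr2[1]-50:pr2[1]+50,pr2[0]-50:pr2[0]+50]
cv2.imwrite("pics/k1.png",np.hstack([cv2.resize(x,(400,400),interpolation=cv2.INTER_CUBIC) for x in(a,b)])[:,:,::-1]); print("origin",pr-50,pr2-50)
pickle.dump((P,o),open("K.pkl","wb"))
E
python3 k.py
```

```text
t 15.55 pos [ 591.2 -137.   312.2] q [3.000e-04 6.219e-01 7.831e-01 4.000e-04] w 19.0 F [-0.4  0.4 -2.3] gf 81.0
axes x,y [[-0.226, 0.974, 0.0], [0.974, 0.226, 0.001]]
toe top [-7.6  1.9] 0.43
toe side [-2.2 -3.7] 0.62
toe [ 588.5 -123.1  213.6] expected [ 591.2 -137.   218.2] rel tool axes [14.2  0.4 98.6] res 0.2
tool_grip top [0.2 0.1] 0.39
hook_tool top [-0.5 -1.6] 0.36
hook_tool side [-1.4 -0.4] 0.64
hook_tool [ 591.5 -135.9  288.4] expected [ 591.2 -137.   288.2] rel tool axes [ 1.   0.5 23.8] res 2.5
origin [281 191] [360 165]
```

View pics/k1.png

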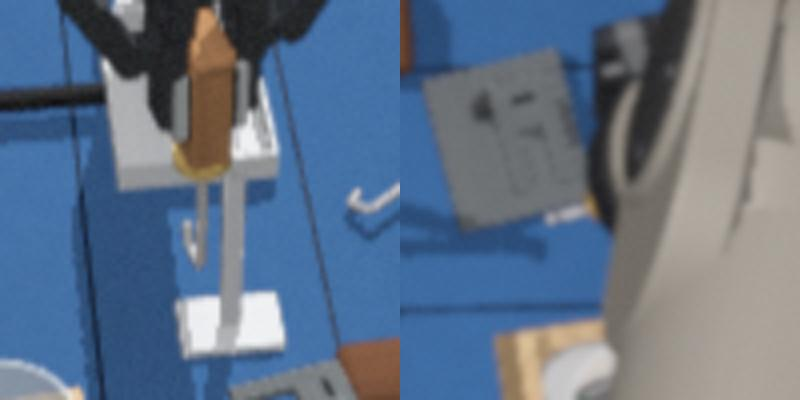

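k1: the tool hangs upright in the fingers, its toe pointing world +y (gripper +x), collar about 24 mm below the TCP. Now I fit the sample poses in the averaged pictures taken earlier.

```bash
cat > fit.py <<'E'
from h import *
import pickle
from scipy.ndimage import gaussian_filter, map_coordinates
P=pickle.load(open("P.pkl","rb"))
mm=lambda v:np.round(np.array(v)*1e3,1)
t=P["top"]; f=lambda x,y:(385+x/6,240+y/6)
rim=[atz(t,f(*c),.158) for c in((225,170),(460,140),(695,110))]; bot_=[atz(t,f(*c),.016) for c in((155,165),(360,130),(572,97))]
print("rim",mm(rim)[:,:2].tolist(),"floor",mm(bot_)[:,:2].tolist())
def segs():
    L=[]
    def seg(a,b): L.append(np.linspace(a,b,15))
    X,Y=17,13
    for z in(36,):
        c=[(X,Y,z),(-X,Y,z),(-X,-Y,z),(X,-Y,z)]
        for i in range(4): seg(c[i],c[(i+1)%4])
    pr=[(12,36),(12,66),(0,75),(-12,66),(-12,60)]
    for y in(-12,12):
        for a,b in zip(pr,pr[1:]): seg((a[0],y,a[1]),(b[0],y,b[1]))
    for a in pr[2:4]+[pr[1],pr[4]]: seg((a[0],-12,a[1]),(a[0],12,a[1]))
    th=np.linspace(0,2*np.pi,40)
    E=[np.c_[r*np.cos(th),0*th,89+r*np.sin(th)] for r in(15,11)]
    return L,E
L,E=segs(); C=[(c,1.) for c in L]+[(c,1.) for c in E]
G={n:[gaussian_filter(P[n]["avg"].mean(2),1.2,order=o) for o in((0,1),(1,0))] for n in P}
def score(par,n):
    x,y,yaw=par; r=R.from_euler("z",yaw); s=w=0
    pts=[r.apply(c*1e-3)+[x,y,.016] for c,_ in C]; uv=proj(P[n],np.vstack(pts)); i=0
    for (c,wt),q in zip(C,pts):
        p=uv[i:i+len(q)]; i+=len(q)
        d=np.gradient(p,axis=0); ln=np.hypot(*d.T)+1e-9; nx,ny=-d[:,1]/ln,d[:,0]/ln
        g=map_coordinates(G[n][0],[p[:,1],p[:,0]],order=1)*nx+map_coordinates(G[n][1],[p[:,1],p[:,0]],order=1)*ny
        s+=wt*(np.minimum(np.abs(g),12)*ln).sum(); w+=wt*ln.sum()
    return s/w
if __name__=="__main__":
    from scipy.optimize import minimize
    res=[]
    for k in range(3):
        c0=bot_[k]*.5+rim[k]*.5
        for wt in((1,0),(0,1),(1,1)):
            f=lambda p:-sum(a*score((p[0],p[1],p[2]),n) for a,n in zip(wt,("top","side")) if a)
            cand=[]
            for yaw in np.radians(np.arange(0,360,10)):
                for dx in range(-12,13,4):
                    for dy in range(-12,13,4):
                        v=(c0[0]+dx*1e-3,c0[1]+dy*1e-3,yaw); cand.append((f(v),v))
            cand.sort(key=lambda a:a[0])
            out=[]
            for s,v in cand[:8]:
                m=minimize(lambda u:f((u[0]/1e3,u[1]/1e3,u[2]/30)),(v[0]*1e3,v[1]*1e3,v[2]*30),method="Nelder-Mead",options=dict(maxiter=120,initial_simplex=None)); out.append((m.fun,m.x[0],m.x[1],np.degrees(m.x[2]/30)%360))
            out.sort(); u=[]
            for o in out:
                if all(np.hypot(o[1]-q[1],o[2]-q[2])+abs((o[3]-q[3]+180)%360-180)>6 for q in u): u.append(o)
            print(k+1,wt,[np.round(o,1).tolist() for o in u[:4]])
        res.append(u[0])
    pickle.dump(res,open("res.pkl","wb"))
    r=[]
    for n,(r0,r1,c0,c1) in(("top",(240,292,385,517)),("side",(330,440,255,335))):
        k=6 if n=="top" else 3.5
        im=cv2.resize(P[n]["avg"][r0:r1,c0:c1].clip(0,255).astype(np.uint8),None,fx=k,fy=k,interpolation=cv2.INTER_CUBIC); im0=im.copy()
        for o in res:
            rr=R.from_euler("z",o[3],degrees=True)
            for c,_ in C:
                q=((proj(P[n],rr.apply(c*1e-3)+[o[1]/1e3,o[2]/1e3,.016])-[c0,r0]+.5)*k).astype(int); cv2.polylines(im,[q],False,(255,0,0),1)
        r.append(np.hstack([im0,im]) if n=="side" else im)
    W=max(x.shape[1] for x in r); r=[np.pad(x[:,:800],((0,0),(0,max(0,800-x.shape[1])),(0,0))) for x in r]
    cv2.imwrite("pics/fit.png",np.vstack(r)[:600,:800][:,:,::-1])
E
time python3 fit.py
```

```text
rim [[490.0, -175.6], [497.9, -256.2], [505.8, -338.0]] floor [[487.6, -175.1], [498.8, -254.2], [509.2, -337.1]]
1 (1, 0) [[-7.9, 489.8, -172.4, 12.6], [-7.8, 490.0, -172.4, 191.9], [-7.6, 489.4, -173.1, 0.0], [-7.4, 489.4, -170.8, 156.7]]
1 (0, 1) [[-5.0, 462.0, -208.9, 68.0], [-4.8, 447.1, -175.0, 257.2], [-4.1, 471.7, -184.3, 232.4], [-4.1, 451.8, -172.0, 245.2]]
1 (1, 1) [[-10.5, 489.7, -172.2, 11.5], [-10.4, 489.8, -172.2, 190.7], [-10.3, 490.1, -172.1, 178.6], [-10.2, 489.8, -172.6, 0.0]]
2 (1, 0) [[-7.9, 504.0, -251.4, 201.8], [-7.9, 503.8, -251.6, 20.5], [-7.8, 505.8, -256.3, 199.6], [-7.8, 505.4, -256.5, 17.2]]
2 (0, 1) [[-6.1, 545.5, -236.2, 257.6], [-3.9, 485.8, -269.5, 343.6], [-3.8, 487.8, -262.1, 344.1], [-3.8, 492.3, -247.7, 210.5]]
2 (1, 1) [[-10.9, 503.8, -251.6, 21.5], [-10.8, 504.0, -251.5, 203.0], [-10.7, 504.4, -259.4, 357.4], [-10.5, 502.7, -259.3, 171.4]]
3 (1, 0) [[-6.8, 490.7, -332.5, 334.6], [-6.7, 491.0, -332.3, 153.7], [-6.5, 509.9, -336.2, 194.3], [-6.5, 509.8, -336.0, 15.7]]
3 (0, 1) [[-5.8, 545.0, -328.2, 187.2], [-5.6, 545.0, -329.0, 9.7], [-5.4, 509.2, -333.2, 22.5], [-5.4, 510.1, -333.0, 16.4]]
3 (1, 1) [[-11.5, 509.9, -334.6, 16.7], [-11.3, 510.0, -334.7, 195.1], [-10.5, 512.1, -333.5, 3.3]]
real	0m34.061s
user	0m34.412s
sys	0m0.136s
```

View pics/fit.png

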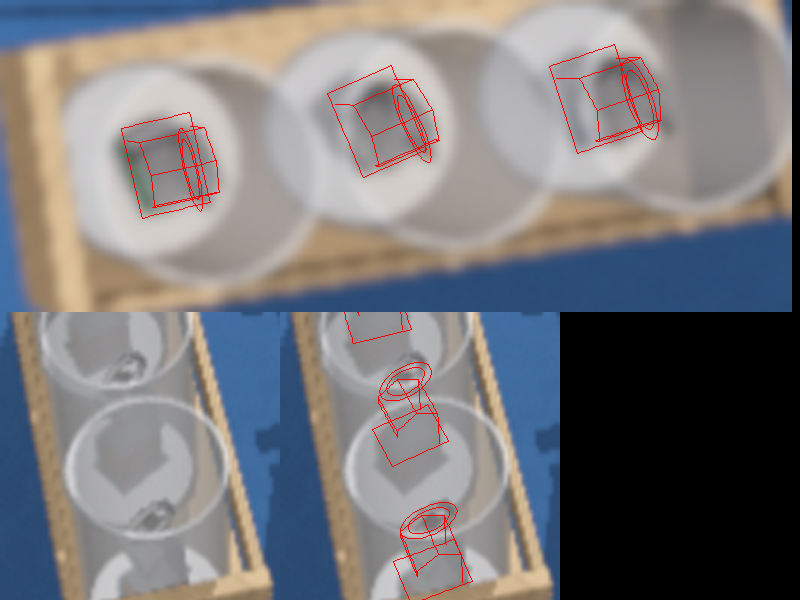

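The overlay fits only roughly: yaws ~10–25°, but the eye of sample 2 is about 3 px off in the side view. I move the arm out of the view and average net readings of the eyes.

Emit:
jog_arm(
  motion=[
    [0,0,0,50,0,0,14],
    [0,0,0,100,0,0,14],
    [0,0,0,150,0,0,14],
    [0,0,0,200,0,0,14],
    [0,0,0,230,0,0,14],
    [0,0,0,230,0,0,14],
    [0,0,0,230,0,0,14],
  ],
)

```text
t: 16.82
eef_pos: [0.5392, 0.0859, 0.312]
tool_rot: [0.0, 0.622, 0.783, -0.0]
contact_force: [-0.3, -1.4, -2.1]
gripper_width: 0.224
grasp_force: 80.7
```

```bash
cat > l.py <<'E'
from h import *
import pickle
mm=lambda v:np.round(np.array(v)*1e3,1)
st()
reg=dict(top=[(415,264),(449,261),(486,256)],side=[(282,312),(291,346),(299,390)])
acc={}
for i in range(8):
  P={n:shot(n) for n in("top","side")}
  for n in P:
    for th,pts in (("eye",["sample1_eye"]),("crook",["sample1_crook"]),("org",["sample1"])):
      for e in bot.tip_of(pts[0],P[n]):
        k=int(np.argmin([np.hypot(*(np.array(e["xy"])-c)) for c in reg[n]]))
        if np.hypot(*(np.array(e["xy"])-reg[n][k]))<14: acc.setdefault((th,k+1,n),[]).append(e["xy"])
zs=dict(eye=.105,crook=.082,org=.016)
for k in sorted(acc): v=np.array(acc[k]); m=np.median(v,0); print(k,len(v),m.round(1),"std",v.std(0).round(1),mm(atz(P[k[2]],m,zs[k[0]]))[:2])
Q=pickle.load(open("P.pkl","rb")); a=Q["top"]["avg"]
g=a[:,:,1]-a[:,:,0]
for nm,(r0,r1,c0,c1),ch in(("s1 green",(258,282,398,425),a[:,:,1]-.5*(a[:,:,0]+a[:,:,2])),("s2 blue",(248,275,432,462),a[:,:,2]-a[:,:,0]),("s3 blue",(243,270,470,500),a[:,:,2]-a[:,:,0])):
    w=ch[r0:r1,c0:c1]; w=np.clip(w-np.median(w)-.35*(w.max()-np.median(w)),0,None); yy,xx=np.mgrid[r0:r1,c0:c1]; m=np.array([(w*xx).sum(),(w*yy).sum()])/w.sum()
    cov=np.cov(np.c_[xx.ravel(),yy.ravel()].T,aweights=w.ravel()); ev,V=np.linalg.eigh(cov); d=V[:,1]
    A=atz(Q["top"],m-3*d,.034);B=atz(Q["top"],m+3*d,.034); u=B-A; print(nm,w.max().round(1),"px",m.round(1),"sd",np.sqrt(ev).round(2),"yaw",np.degrees(np.arctan2(u[1],u[0])).round(1),mm(atz(Q["top"],m,.034)))
E
python3 l.py
```

```text
t 16.82 pos [539.2  85.9 312. ] q [ 2.000e-04  6.225e-01  7.827e-01 -3.000e-04] w 19.2 F [-0.3 -1.4 -2.1] gf 80.7
('crook', 1, 'top') 1 [412.2 267.7] std [0. 0.] [ 489.3 -167.3]
('crook', 2, 'side') 2 [289.4 347. ] std [0.2 1.1] [ 502.1 -230.8]
('crook', 2, 'top') 1 [449.3 261.8] std [0. 0.] [ 499.8 -248.7]
('crook', 3, 'side') 7 [298.9 396.5] std [1.3 1.3] [ 512.2 -336.6]
('crook', 3, 'top') 8 [489.2 255.4] std [1.  1.2] [ 511.4 -337.5]
('eye', 3, 'side') 7 [295.2 391.2] std [1.2 1. ] [ 506.4 -338.2]
('eye', 3, 'top') 8 [493.8 255.4] std [1.  1.6] [ 511.4 -340.4]
('org', 1, 'top') 8 [410.7 266.8] std [1.2 1.7] [ 489.2 -174.8]
('org', 2, 'side') 1 [294.5 346.4] std [0. 0.] [ 512.1 -186.7]
('org', 2, 'top') 8 [441.6 259.5] std [4.4 1.2] [ 503.8 -246.5]
('org', 3, 'top') 7 [482.  255.3] std [1.5 1. ] [ 511.  -341.1]
s1 green 11.2 px [407.6 269.8] sd [0.6  3.21] yaw -156.0 [ 483.3 -164.8   34. ]
s2 blue 2.9 px [437.5 261.8] sd [3.16 5.17] yaw 152.7 [ 499.3 -233.    34. ]
s3 blue 6.5 px [479.9 258.7] sd [1.24 3.6 ] yaw -146.6 [ 503.7 -330.7   34. ]
```

```bash
cat > fit2.py <<'E'
from h import *
import pickle
from scipy.optimize import minimize
P=pickle.load(open("P.pkl","rb")); K=4
C0=[(489.,-175.),(501.,-252.),(511.,-338.)]
def quads():
    X,Y,Q=17,13,[]
    b=[(X,Y),(-X,Y),(-X,-Y),(X,-Y)]
    for i in range(4): (a,c),(d,e)=b[i],b[(i+1)%4]; Q.append([(a,c,0),(d,e,0),(d,e,36),(a,c,36)])
    Q.append([(x,y,36) for x,y in b])
    pr=[(11,36),(11,64),(0,74),(-11,64),(-11,60)]
    for a,c in zip(pr,pr[1:]): Q.append([(a[0],-12,a[1]),(a[0],12,a[1]),(c[0],12,c[1]),(c[0],-12,c[1])])
    return np.array(Q,float)/1e3
Q=quads(); th=np.linspace(0,2*np.pi,25); E=np.c_[.013*np.cos(th),0*th,.089+.013*np.sin(th)]
W={}
for k in range(3):
    for n in P:
        c=proj(P[n],[C0[k][0]/1e3,C0[k][1]/1e3,.06])[0].round().astype(int); h=16 if n=="top" else 20
        a=P[n]["avg"][c[1]-h:c[1]+h,c[0]-h:c[0]+h].astype(np.float32)
        W[k,n]=(c-h,cv2.resize(a,None,fx=K,fy=K,interpolation=cv2.INTER_LINEAR))
def render(k,n,x,y,yaw):
    o,im=W[k,n]; r=R.from_euler("z",yaw,degrees=True); T=np.array([x/1e3,y/1e3,.016]); cam=np.array(P[n]["T"])[:3,3]
    q3=r.apply(Q.reshape(-1,3))+T; uv=((proj(P[n],q3)-o+.5)*K).reshape(-1,4,2); d=-np.linalg.norm(q3.reshape(-1,4,3).mean(1)-cam,axis=1)
    lab=np.zeros(im.shape[:2],np.uint8)
    for i in np.r_[np.argsort(d[:5]),5+np.argsort(d[5:])]: cv2.fillConvexPoly(lab,uv[i].round().astype(np.int32),int(i)+1)
    e=((proj(P[n],r.apply(E)+T)-o+.5)*K).round().astype(np.int32)
    if n=="top": s=1.9
    else: s=2.4
    cv2.polylines(lab,[e],True,20,int(round(s*K)) if 0 else int(2*K))
    return lab
def cost(k,n,*p):
    lab=render(k,n,*p).ravel(); im=W[k,n][1].reshape(-1,3); N=len(lab); cnt=np.bincount(lab,minlength=21)[:21]; sse=0
    for ch in range(3):
        s=np.bincount(lab,im[:,ch],21); s2=np.bincount(lab,im[:,ch]**2,21); sse+=(s2-s*s/np.maximum(cnt,1)).sum()
    return np.sqrt(sse/N/3)
if __name__=="__main__":
    res=[]
    for k in range(3):
        for ns in(("top",),("side",),("top","side")):
            f=lambda p:sum(cost(k,n,*p) for n in ns)
            g=[(f((C0[k][0]+dx,C0[k][1]+dy,w)),C0[k][0]+dx,C0[k][1]+dy,w) for w in range(-180,180,12) for dx in range(-10,11,5) for dy in range(-10,11,5)]
            g.sort(); out=[]
            for s in g[:8]:
                v=s[1:]; m=minimize(f,v,method="Nelder-Mead",options=dict(maxiter=100,initial_simplex=[v,(v[0]+3,v[1],v[2]),(v[0],v[1]+3,v[2]),(v[0],v[1],v[2]+8)])); out.append((m.fun,*m.x))
            out.sort(); u=[]
            for o in out:
                if all(np.hypot(o[1]-q[1],o[2]-q[2])+abs((o[3]-q[3]+180)%360-180)>8 for q in u): u.append(o)
            print(k+1,ns,[np.round(o,1).tolist() for o in u[:3]])
        res.append(u[0])
    pickle.dump(res,open("res2.pkl","wb"))
E
time python3 fit2.py
```

```text
1 ('top',) [[21.5, 490.5, -168.2, 29.5], [21.6, 490.9, -168.5, -152.5], [21.7, 490.4, -168.7, 103.0]]
1 ('side',) [[15.4, 503.9, -166.7, 134.4], [15.4, 505.8, -164.0, 123.8], [15.4, 504.0, -164.9, -45.1]]
1 ('top', 'side') [[37.8, 490.5, -167.4, 28.7], [37.8, 491.0, -167.8, -152.4], [37.9, 490.2, -168.9, 106.4]]
2 ('top',) [[19.2, 504.5, -246.7, -139.1], [19.3, 504.5, -246.7, 40.9]]
2 ('side',) [[15.4, 512.7, -261.9, 30.6], [15.6, 513.2, -261.5, -146.3], [15.7, 506.3, -260.6, 120.7]]
2 ('top', 'side') [[35.7, 504.9, -246.8, -137.1], [35.7, 504.6, -247.0, 39.4], [36.0, 506.8, -258.2, 115.2]]
3 ('top',) [[22.1, 521.8, -366.9, 130.8], [22.5, 515.4, -360.4, 115.2], [22.6, 515.3, -362.9, 106.8]]
3 ('side',) [[20.6, 525.2, -352.3, 31.6], [20.7, 524.0, -352.3, -149.0], [20.8, 523.4, -352.8, 142.8]]
3 ('top', 'side') [[43.7, 523.6, -358.2, 136.5], [44.0, 522.0, -359.8, 43.4], [44.1, 521.4, -360.4, -136.9]]
real	0m14.623s
user	0m15.070s
sys	0m0.080s
```

```bash
cat > m.py <<'E'
from h import *
import pickle
P=pickle.load(open("P.pkl","rb"))
rows=[]
for n,cs in(("top",[(413,266),(447,261),(485,256)]),("side",[(282,312),(291,346),(299,388)])):
    r=[]
    for c in cs:
        a=P[n]["avg"][c[1]-14:c[1]+14,c[0]-14:c[0]+14]; lo,hi=np.percentile(a,(1,99)); a=((a-lo)/(hi-lo)*255).clip(0,255).astype(np.uint8)
        a=cv2.resize(a,(264,264),interpolation=cv2.INTER_LANCZOS4); r.append(a)
    rows.append(np.hstack(r))
cv2.imwrite("pics/m.png",np.vstack(rows)[:,:,::-1])
E
python3 m.py
```

```text
(no output)
```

View pics/m.png

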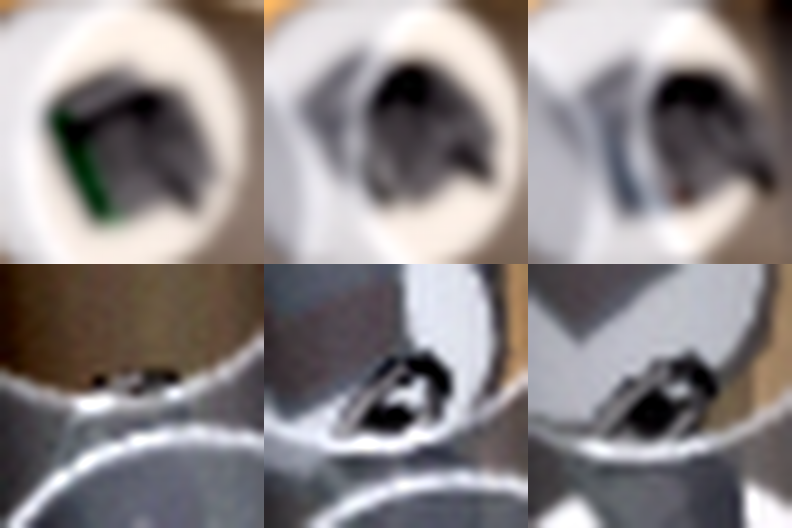

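m.png: in the top row the tile's long edge gives yaw ≈26° (sample 1), ~33° (2) and ~25° (3). In the side row the eye rings of 2 and 3 are at (397,405) and (657,405), and only the top of ring 1 is visible at (135,372).

```bash
cat > n.py <<'E'
from h import *
mm=lambda v:np.round(np.array(v)*1e3,1)
s=shot("side");t=shot("top")
print("s1 ring top",mm(atz(s,(282.3,309.5),.119)),"s2",mm(atz(s,(291.1,347),.105)),"s3",mm(atz(s,(298.7,389),.105)))
f=lambda x,y,c:(c[0]-14+x/9.43,c[1]-14+y/9.43)
# top: eye's dark -x end (z ~ .105, end at -13..-15 along x)
for nm,xy,c in(("s1",(185,190),(413,266)),("s2",(210,163),(447,261)),("s3",(235,185),(485,256))): print(nm,"eye -x end",mm(atz(t,f(*xy,c),.105)))
for e,y in((np.array([489.5,-172]),26),):
    d=np.array([-np.sin(np.radians(y)),np.cos(np.radians(y))]); a=e-29*d; b=e-9.5*d
    plan([(*a.round(),312,y-90),(*a.round(),194,y-90),(*b.round(),194,y-90)])
E
python3 n.py
```

```text
s1 ring top [ 494.  -168.6  119. ] s2 [ 505.3 -246.4  105. ] s3 [ 512.8 -334.5  105. ]
s1 eye -x end [ 480.3 -176.9  105. ]
s2 eye -x end [ 494.8 -256.   105. ]
s3 eye -x end [ 498.  -344.7  105. ]
t 20.12 pos [539.1  86.8 312.1] q [-0.      0.6221  0.7829  0.    ] w 19.3 F [ 0.6 -0.4 -2.1] gf 80.7
(np.float64(502.0), np.float64(-198.0), 312, -64) turn [0.0, -0.0, -0.226] shift [-269.1, -100.5, 0.1] rows>= 5
(np.float64(502.0), np.float64(-198.0), 194, -64) turn [0.0, 0.0, 0.0] shift [0.0, 0.0, 118.0] rows>= 2
(np.float64(494.0), np.float64(-181.0), 194, -64) turn [0.0, 0.0, 0.0] shift [18.8, 0.3, 0.0] rows>= 1
```

Emit:
jog_arm(
  motion=[
    [0,0,-0.05,-50,-18,0,14],
    [0,0,-0.1,-100,-36,0,14],
    [0,0,-0.15,-150,-54,0,14],
    [0,0,-0.2,-200,-72,0,14],
    [0,0,-0.262,-250,-90,0,14],
    [0,0,-0.262,-268.5,-97,0,14],
    [0,0,-0.262,-268.5,-97,0,14],
    [0,0,-0.262,-268.5,-97,0,14],
  ],
)

```text
t: 21.12
eef_pos: [0.5057, -0.1952, 0.3119]
tool_rot: [-0.0, 0.514, 0.858, 0.0]
contact_force: [0.7, 0.1, -0.7]
gripper_width: 0.224
grasp_force: 80.8
```

Emit:
jog_arm(
  motion=[
    [0,0,0,0,0,25,14],
    [0,0,0,0,0,50,14],
    [0,0,0,0,0,75,14],
    [0,0,0,0,0,100,14],
    [0,0,0,0,0,118,14],
    [0,0,0,0,0,118,14],
    [0,0,0,0,0,118,14],
  ],
)

```text
t: 22.0
eef_pos: [0.506, -0.1965, 0.1949]
tool_rot: [0.001, 0.514, 0.858, 0.0]
contact_force: [0.3, 0.7, -1.5]
gripper_width: 0.223
grasp_force: 80.7
```

```bash
cat > o.py <<'E'
from h import *
import sys
mm=lambda v:np.round(np.array(v)*1e3,1)
e=np.array([float(v) for v in sys.argv[2:4]]+[105.])/1e3
o=st(); p=np.array(o["eef_pos"]); q=o["tool_rot"]; r=R.from_quat([q[1],q[2],q[3],q[0]]); M=r.as_matrix()
P={n:shot(n) for n in("top","side")}
s=P["side"]; c=proj(s,e)[0].round().astype(int); a=s["pixels"][c[1]-30:c[1]+20,c[0]-25:c[0]+25].astype(float); a=cv2.resize(((a-a.min())/(a.max()-a.min())*255).astype(np.uint8),(500,500),interpolation=cv2.INTER_CUBIC); b=a.copy()
th=np.linspace(0,6.3,30); f=lambda X:((proj(s,X)-c+[25.5,30.5])*10).astype(np.int32)
ring=e+.013*(np.outer(np.cos(th),M[:,1])+np.outer(np.sin(th),[0,0,1])); cv2.polylines(b,[f(ring)],True,(255,0,0),1)
h=np.array([(0,0,0),(0,0,-65),(0,3,-70),(0,16,-70),(0,20,-61)])/1e3; H=p+[0,0,-.024]+h[:,1:2]*M[:,0]+h[:,2:]*[0,0,1]
cv2.polylines(b,[f(H)],False,(255,255,0),1)
cv2.imwrite("pics/%s.png"%sys.argv[1],np.hstack([a,b])[:,:,::-1][:, :])
w=cv2.imread("pics/%s.png"%sys.argv[1]); cv2.imwrite("pics/%s.png"%sys.argv[1],cv2.resize(w,(800,400),interpolation=cv2.INTER_AREA))
for n in P:
    pr=proj(P[n],p+[0,0,-.094]+.0095*M[:,0])[0]; d=[k for k in bot.tip_of("toe",P[n]) if np.hypot(*(k["xy"]-pr))<25]; print(n,"toe exp",pr.round(1),[np.round(k["xy"],1).tolist() for k in d[:2]])
E
python3 o.py h1 492 -171
```

```text
t 22.0 pos [ 506.  -196.5  194.9] q [6.000e-04 5.143e-01 8.576e-01 2.000e-04] w 19.1 F [ 0.3  0.7 -1.5] gf 80.7
top toe exp [423.3 261.9] [[423.4, 261.7], [433.6, 260.8]]
side toe exp [287.3 323. ] []
```

View pics/h1.png

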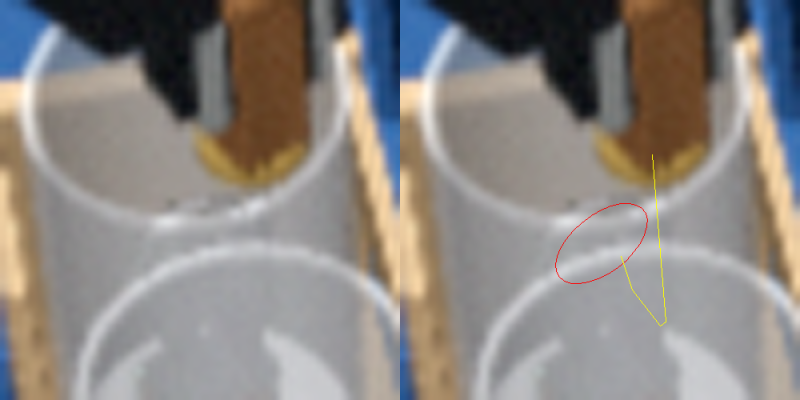

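h1: the ring of sample 1 shows at (170–245, ~205) just above the rim, where the model ring is. The hook itself is hidden behind the wall. I insert while watching the force, then lift a little.

Emit:
jog_arm(
  motion=[
    [0,0,0,5,0,0,14],
    [0,0,0,10,0,0,14],
    [0,0,0,15,0,0,14],
    [0,0,0,19,0,0,14],
    [0,0,0,19,0,0,14],
    [0,0,0,19,0,0,14],
  ],
)

```text
t: 22.95
eef_pos: [0.4964, -0.18, 0.1941]
tool_rot: [0.0, 0.514, 0.858, -0.0]
contact_force: [0.1, 0.2, -1.5]
gripper_width: 0.228
grasp_force: 80.7
```

Emit:
jog_arm(
  motion=[
    [0,0,0,0,0,-7,14],
    [0,0,0,0,0,-14,14],
    [0,0,0,0,0,-20,14],
    [0,0,0,0,0,-25,14],
    [0,0,0,0,0,-25,14],
    [0,0,0,0,0,-25,14],
    [0,0,0,0,0,-25,14],
  ],
)

```text
t: 23.82
eef_pos: [0.4961, -0.1798, 0.2188]
tool_rot: [-0.0, 0.514, 0.858, -0.0]
contact_force: [0.3, -0.4, -2.0]
gripper_width: 0.223
grasp_force: 80.7
```

```bash
cat > p.py <<'E'
from h import *
st()
f=[]
reg=dict(top=(415,264),side=(290,310))
for i in range(3):
  P={n:shot(n) for n in("top","side")}; f.append(bot.get_obs()["contact_force"])
  for n in P:
    for th in("sample1_eye","sample1_crook","sample1"):
      d=[(np.round(k["xy"]).astype(int).tolist(),round(k["score"],2)) for k in bot.tip_of(th,P[n]) if np.hypot(*(np.array(k["xy"])-reg[n]))<30]; print(n,th,d)
print(np.mean(f,0))
E
python3 p.py
```

```text
t 23.82 pos [ 496.1 -179.8  218.8] q [-3.000e-04  5.144e-01  8.575e-01 -1.000e-04] w 19.1 F [ 0.3 -0.4 -2. ] gf 80.7
top sample1_eye []
top sample1_crook []
top sample1 [([410, 266], 0.58)]
side sample1_eye []
side sample1_crook []
side sample1 []
top sample1_eye []
top sample1_crook []
top sample1 [([410, 266], 0.55)]
side sample1_eye [([282, 308], 0.36)]
side sample1_crook []
side sample1 [([282, 307], 0.71), ([282, 317], 0.66)]
top sample1_eye []
top sample1_crook []
top sample1 [([412, 266], 0.63)]
side sample1_eye []
side sample1_crook []
side sample1 []
[-0.43479442 -0.09942226 -2.01224512]
```

Emit:
jog_arm(
  motion=[
    [0,0,0,0,0,-20,14],
    [0,0,0,0,0,-45,14],
    [0,0,0,0,0,-70,14],
    [0,0,0,0,0,-95,14],
    [0,0,0,0,0,-120,14],
    [0,0,0,0,0,-140,14],
    [0,0,0,0,0,-150,14],
    [0,0,0,0,0,-150,14],
    [0,0,0,0,0,-150,14],
    [0,0,0,0,0,-150,14],
  ],
)

```text
t: 26.28
eef_pos: [0.496, -0.1797, 0.3682]
tool_rot: [-0.001, 0.514, 0.857, -0.0]
contact_force: [0.4, -0.1, -2.6]
gripper_width: 0.224
grasp_force: 80.7
```

```bash
cat > q.py <<'E'
from h import *
import sys
mm=lambda v:np.round(np.array(v)*1e3,1)
o=st(); p=np.array(o["eef_pos"]); q=o["tool_rot"]; r=R.from_quat([q[1],q[2],q[3],q[0]]); M=r.as_matrix()
print("hook y dir",M[:2,0].round(3),"hook x dir",M[:2,1].round(3))
f=[]
for i in range(2):
  P={n:shot(n) for n in("top","side")}; f.append(bot.get_obs()["contact_force"])
  toe=p+[0,0,-.094]+.0095*M[:,0]
  for th,dz in(("toe",0),("sample1_eye",-.009),("sample1_crook",-.032),("sample1",-.098)):
    xs={}
    for n in P:
      pr=proj(P[n],toe+[0,0,dz])[0]; d=[k for k in bot.tip_of(th,P[n]) if np.hypot(*(np.array(k["xy"])-pr))<30]
      if d: xs[n]=ray(P[n],d[0]["xy"]); print(th,n,"off",np.round(np.array(d[0]["xy"])-pr,1),round(d[0]["score"],2))
    if len(xs)==2: print("   rel toe",mm(tri(list(xs.values()))[0]-toe))
print(np.mean(f,0))
c=proj(P["side"],toe+[0,0,-.04])[0].round().astype(int); a=P["side"]["pixels"][max(0,c[1]-50):c[1]+50,c[0]-50:c[0]+50]
cv2.imwrite("pics/%s.png"%sys.argv[1],cv2.resize(a,(600,600),interpolation=cv2.INTER_CUBIC)[:,:,::-1])
E
python3 q.py q1
```

```text
t 26.27 pos [ 496.  -179.7  368.2] q [-7.000e-04  5.145e-01  8.575e-01 -3.000e-04] w 19.1 F [ 0.4 -0.1 -2.6] gf 80.7
hook y dir [-0.471  0.882] hook x dir [0.882 0.471]
toe top off [-3.3  0.3] 0.62
toe side off [-0.9 -0.3] 0.85
   rel toe [-1.1  5.1 -4.4]
sample1 top off [3.3 0.5] 0.57
sample1 side off [-3.7 -1.9] 0.82
   rel toe [ -3.5  -4.3 -86.6]
toe top off [20.9  0.6] 0.7
toe side off [-2.3 -2.9] 0.81
   rel toe [ -1.5 -29.1  38.1]
sample1 top off [0.2 2.4] 0.83
sample1 side off [-2.9 -2.5] 0.8
   rel toe [ -4.6   1.  -91.4]
[ 0.24740232 -0.15198788 -2.0963985 ]
```

A sample hangs below the toe (net origin ≈90 mm under it). I turn the tool parallel to the rail in free space and read the crook's open side numerically.

Emit:
jog_arm(
  motion=[
    [0,0,0.05,12,7,0,14],
    [0,0,0.11,28,16,0,14],
    [0,0,0.17,44,25,0,14],
    [0,0,0.23,60,34,0,14],
    [0,0,0.29,76,43,0,14],
    [0,0,0.35,92,52,0,14],
    [0,0,0.41,108,61,0,14],
    [0,0,0.48,120,69,0,14],
    [0,0,0.48,120,69,0,14],
    [0,0,0.48,120,69,0,14],
  ],
)

```text
t: 28.52
eef_pos: [0.5007, -0.0424, 0.3691]
tool_rot: [0.0, 0.703, 0.711, -0.0]
contact_force: [0.6, -0.1, -3.0]
gripper_width: 0.225
grasp_force: 80.8
```

```bash
cat > asc.py <<'E'
from h import *
from scipy.ndimage import map_coordinates
o=st(); p=np.array(o["eef_pos"]); q=o["tool_rot"]; r=R.from_quat([q[1],q[2],q[3],q[0]]); M=r.as_matrix()
print("hook y",M[:2,0].round(3))
k=[shot("side") for _ in range(3)]; s=k[-1]; a=np.mean([v["pixels"].astype(float) for v in k],0); b=a[:,:,2]-a[:,:,0]
base=p+[0,0,-.094-.0975]+.0095*M[:,0]
xs=np.arange(-22,23,2); zs=np.arange(112,-14,-3)
X=np.array([[base+M[:,1]*x/1e3+[0,0,z/1e3] for x in xs] for z in zs]); uv=proj(s,X.reshape(-1,3)); v=map_coordinates(b,[uv[:,1],uv[:,0]],order=1).reshape(len(zs),-1)
for z,row in zip(zs,v): print("%4d "%z+"".join("." if w>55 else "+" if w>25 else "#" for w in row))
E
python3 asc.py
```

```text
t 28.52 pos [500.7 -42.4 369.1] q [ 1.000e-04  7.034e-01  7.108e-01 -1.000e-04] w 19.3 F [ 0.6 -0.1 -3. ] gf 80.8
hook y [-0.011  1.   ]
 112 ..........+##..........
 109 ........+++##..........
 106 ......++######+........
 103 .....+###++####++......
 100 ....+##+...##++##......
  97 ....##.....##..+#+.....
  94 ....##.....++...##.....
  91 ....#+..........##.....
  88 ....+#+.........##.....
  85 ....+##+.++++..+#+.....
  82 .....+###########......
  79 .....+###########......
  76 .....############+.....
  73 .....############+.....
  70 .....############+.....
  67 ....+#############+++++
  64 ....+##################
  61 ....+##################
  58 ....+#++###############
  55 ....++..++++++#####++++
  52 ..............+##+.....
  49 ...............##+.....
  46 ..............+##+.....
  43 ......+++++++++##+++...
  40 ....++############++...
  37 ...+###############+...
  34 ...#################...
  31 ..+################+...
  28 ..#################+...
  25 ..#################+...
  22 ..#################+...
  19 ..#################+...
  16 ..#################+...
  13 ..#################+...
  10 ..#################+...
   7 ..#################+...
   4 ..#################+...
   1 ..#################+...
  -2 .+#################+...
  -5 .+#################+...
  -8 .+#################+...
 -11 .+#################+...
```

The reading shows the crook clearly: back leg at world +x, open towards world −x. So I come from the far side of the bar and move back towards −x.

Emit:
jog_arm(
  motion=[
    [0,0,0,10,12,0,14],
    [0,0,0,28,32,0,14],
    [0,0,0,46,53,0,14],
    [0,0,0,64,74,0,14],
    [0,0,0,82,95,0,14],
    [0,0,0,100,116,0,14],
    [0,0,0,118,137,0,14],
    [0,0,0,134,155,0,14],
    [0,0,0,143,165,0,14],
    [0,0,0,146,168.5,0,14],
  ],
)

```text
t: 29.92
eef_pos: [0.6682, 0.107, 0.3684]
tool_rot: [-0.0, 0.703, 0.711, -0.0]
contact_force: [-0.9, 0.7, -2.6]
gripper_width: 0.226
grasp_force: 80.6
```

Emit:
jog_arm(
  motion=[
    [0,0,0,0,0,10,14],
    [0,0,0,0,0,28,14],
    [0,0,0,0,0,46,14],
    [0,0,0,0,0,64,14],
    [0,0,0,0,0,80,14],
    [0,0,0,0,0,90,14],
    [0,0,0,0,0,95,14],
    [0,0,0,0,0,95,14],
    [0,0,0,0,0,95,14],
    [0,0,0,0,0,95,14],
  ],
)

```text
t: 31.18
eef_pos: [0.6681, 0.1062, 0.2747]
tool_rot: [0.0, 0.704, 0.711, 0.0]
contact_force: [-0.6, -0.5, -2.2]
gripper_width: 0.227
grasp_force: 80.8
```

```bash
cat > asc2.py <<'E'
from h import *
from scipy.ndimage import map_coordinates
import sys
# column of the bar and of the sample in the side view at the sample's y: print pixel rows as ascii of grey/blue
o=st(); p=np.array(o["eef_pos"]); q=o["tool_rot"]; r=R.from_quat([q[1],q[2],q[3],q[0]]); M=r.as_matrix()
k=[shot("side") for _ in range(3)]; s=k[-1]; a=np.mean([v["pixels"].astype(float) for v in k],0); b=a[:,:,2]-a[:,:,0]
off=float(sys.argv[1]) if len(sys.argv)>1 else 9.5
base=p+[0,0,-.094-.0975]+off/1e3*M[:,0]; x0=float(sys.argv[2]) if len(sys.argv)>2 else 0
xs=np.arange(-60,40,2)+x0; zs=np.arange(112,-14,-4)
X=np.array([[base+M[:,1]*x/1e3+[0,0,z/1e3] for x in xs] for z in zs]); uv=proj(s,X.reshape(-1,3)); v=map_coordinates(b,[uv[:,1],uv[:,0]],order=1).reshape(len(zs),-1)
g=map_coordinates(a.mean(2),[uv[:,1],uv[:,0]],order=1).reshape(v.shape)
for z,row,h in zip(zs,v,g): print("%4d "%z+"".join("." if w>45 else "o" if gg>150 else "+" if gg>100 else "#" for w,gg in zip(row,h)))
print("world x at col0",1e3*(base[0])+xs[0],"z base",base[2]*1e3)
E
python3 asc2.py
```

```text
t 31.18 pos [668.1 106.2 274.7] q [2.000e-04 7.036e-01 7.106e-01 4.000e-04] w 19.4 F [-0.6 -0.5 -2.2] gf 80.8
 112 +++++++++ooooo...............++++.................
 108 +++++++++oooooo............+oo+++.................
 104 +++++++++oooooo........++++++++++++...............
 100 +++++++++oooooo........+++....++++++..............
  96 ++++++++++oooooo......+++.....+++..++.............
  92 ++++++++++oooooo.......++..........++.............
  88 ++++++++++oooooo.......++++ooooo..+++.............
  84 oooo++++++ooooooooo....oooooooooo+++..............
  80 ++++++####+ooooooooo...oooooooooooo+..............
  76 ++++++#+++++++++++oo...ooooooooooooo..............
  72 ++++++++++++++++++ooo..ooooooooooooo..............
  68 ooooo+++++++ooooooooo...oo+oo++oo+oo..............
  64 ooooooo+++++oooooooooo..++++....+++o+.............
  60 ooooooo+++++oooooooooo..+++.......+++.............
  56 ooooooo+++++oooooooooo............++..............
  52 ooooooo++++oooooooooooo....++.....+++.............
  48 oooooooo+++ooooooooooooooooooooooo++oo............
  44 ooooooooo++ooooooooo++ooooooooooo
[... 159 characters left out ...]
oooooooooo++ooo...........
  28 ooooooooooooooooooooo++++++++++++++++++...........
  24 ooooooooooooooooooooo++######++++++++++...........
  20 ooooooooooooooooooooo++##############++...........
  16 ooooooooooooooooooooo+++#############++...........
  12 ooooooooooooooooooooo++#############+++...........
   8 oooooooooooooooooooooo+#############+++...........
   4 oooooooooooooooooooooo++############+++...........
   0 ooooooooooooooooooooooo++++++++++++++++...........
  -4 ooooooooooooooooooooooo++++++++++++++++...........
  -8 ooooooooooooooooooooooooo+ooo+.++++++++...........
 -12 ooooooooooooooooooooooooo+ooo.....................
world x at col0 607.972928501217 z base 83.17861042778372
```

Measured in the same view: sample axis x≈666, bar x≈626, so I shift −40 mm, then lower.

Emit:
jog_arm(
  motion=[
    [0,0,0,0,-4,0,14],
    [0,0,0,0,-11,0,14],
    [0,0,0,0,-19,0,14],
    [0,0,0,0,-27,0,14],
    [0,0,0,0,-34,0,14],
    [0,0,0,0,-38,0,14],
    [0,0,0,0,-40,0,14],
    [0,0,0,0,-40,0,14],
    [0,0,0,0,-40,0,14],
    [0,0,0,0,-40,0,14],
  ],
)

```text
t: 32.58
eef_pos: [0.6279, 0.1057, 0.274]
tool_rot: [0.0, 0.704, 0.711, -0.0]
contact_force: [1.2, -0.1, -2.8]
gripper_width: 0.22
grasp_force: 80.8
```

Emit:
jog_arm(
  motion=[
    [0,0,0,0,0,3,14],
    [0,0,0,0,0,8,14],
    [0,0,0,0,0,13,14],
    [0,0,0,0,0,18,14],
    [0,0,0,0,0,22,14],
    [0,0,0,0,0,26,14],
    [0,0,0,0,0,31,14],
    [0,0,0,0,0,31,14],
  ],
)

```text
t: 33.58
eef_pos: [0.6275, 0.1057, 0.2426]
tool_rot: [-0.0, 0.704, 0.711, -0.0]
contact_force: [0.0, 0.6, -1.0]
gripper_width: 0.222
grasp_force: 80.8
```

```bash
python3 asc2.py 12 20
```

```text
t 33.58 pos [627.5 105.7 242.6] q [-2.000e-04  7.036e-01  7.106e-01 -4.000e-04] w 18.9 F [ 0.   0.6 -1. ] gf 80.8
 112 ooooooooooooooooo++++++++ooooo....................
 108 +++++++++++++++++#++++++++++ooo...................
 104 +++++++++++++++++++++++++++++oo...................
 100 oooooooooo+++++++++++++++++++oo...................
  96 oooooooooooooo++++++++++o++ooooo..................
  92 oooooooooooooo+++++o++++++oooooo..................
  88 oooooooooooooo++++++++++++ooooooo.................
  84 oooooooooooooo++++++++++++ooooooo.................
  80 oooooooooooooo++++++++++++ooooooo.................
  76 oooooooooooooo++++++++++++oooooooo................
  72 ooooooooooooooo++ooo++++++oooooooo................
  68 ooooooooooooooo+oooo++++++oooooooo................
  64 oooooooooooooooooooo+++++++oooooooo...............
  60 oooooooooooooooooooo++o++++oooooooo...............
  56 oooooooooooo++oooooo+ooo++oooooooooo..............
  52 ooooooooooo++++ooo+++ooooooooooooooo..............
  48 ooooooooooo++++++++++ooooooooooooooo..............
  44 ooooooooooo++++++++++oooooooo
[... 164 characters left out ...]
oo+oooooooooo............
  28 ooooooooooo+#########++oooo+oooooooooo............
  24 ooooooooooo++########++oooo+ooooooooooo...........
  20 ooooooooooo++#########+oooooooooooooooo...........
  16 ooooooooooo++#########++oooooooooooooooo..........
  12 ooooooooooo+++########++oooooooooooooooo..........
   8 oooooooooooo++++++++++++oooooooooooooooo..........
   4 oooooooooooooooooo++++++ooooooooooooooooo.........
   0 ooooooooooooooooooooooooooooooooooooooooo.........
  -4 ooooooooooooooooooooooooooooooooooooooooo.........
  -8 oooooooooooooooooooooooooooooooooooooooooo........
 -12 oooooooooooooooooooooooooooooooooooooooooo........
world x at col0 587.3849186220898 z base 51.10263395228782
```

The hook force dropped by the sample's weight, so it hangs on the bar. I withdraw the toe, check, and then push the back leg with the tip from beside the bar.

Emit:
jog_arm(
  motion=[
    [0,0,0,-5,0,0,14],
    [0,0,0,-11,0,0,14],
    [0,0,0,-17,0,0,14],
    [0,0,0,-23,0,0,14],
    [0,0,0,-29,0,0,14],
    [0,0,0,-34,0,0,14],
    [0,0,0,-34,0,0,14],
    [0,0,0,-34,0,0,14],
  ],
)

```text
t: 34.72
eef_pos: [0.6281, 0.072, 0.243]
tool_rot: [-0.0, 0.703, 0.711, 0.0]
contact_force: [0.0, -0.7, -1.6]
gripper_width: 0.224
grasp_force: 80.8
```

```bash
cat > r.py <<'E'
from h import *
mm=lambda v:np.round(np.array(v)*1e3,1)
st()
for i in range(2):
  P={n:shot(n) for n in("top","side")}
  for th,z in(("sample1_eye",.153),("sample1_crook",.13),("sample1",.064),("tray",0),("toe",.15)):
    for n in P:
      w=[(mm(atz(P[n],k["xy"],z))[:2].tolist(),round(k["score"],2)) for k in bot.tip_of(th,P[n])]; w=[k for k in w if abs(k[0][0]-627)<40 and 20<k[0][1]<330]; print(th,n,w[:3])
E
python3 r.py; python3 asc2.py 46 20
```

```text
t 34.73 pos [628.1  72.  243. ] q [-1.000e-04  7.035e-01  7.107e-01  0.000e+00] w 19.1 F [ 0.  -0.7 -1.6] gf 80.8
sample1_eye top []
sample1_eye side []
sample1_crook top []
sample1_crook side []
sample1 top []
sample1 side [([626.3, 118.6], 0.7)]
tray top [([624.6, 215.0], 0.67)]
tray side [([652.4, 256.9], 0.57)]
toe top []
toe side [([627.9, 81.1], 0.95)]
sample1_eye top []
sample1_eye side []
sample1_crook top []
sample1_crook side []
sample1 top []
sample1 side [([624.2, 120.9], 0.56)]
tray top [([623.3, 210.6], 0.84)]
tray side [([629.2, 209.0], 0.85)]
toe top []
toe side [([631.1, 85.1], 0.68)]
t 35.92 pos [628.1  71.7 243.1] q [-0.      0.7036  0.7106  0.    ] w 19.0 F [-0.5  0.3 -3.1] gf 80.8
 112 oooooooooooooooo++++++++++oooo....................
 108 +++++++++++++++++#+#++++++++oo....................
 104 ++++++++++++++++++++++++++++ooo...................
 100 ooo++++++++++++++++++++++++++oo...................
  96 ooooooooooooo++++++++++++++ooooo..................
  92 oooooooooooooo+++++ooo+++++ooooo..................
  88 oooooooooooooo+++++ooo++++oooooo................
[... 761 characters left out ...]
oo+oooooooooo............
  28 ooooooooooo+#########++oooo+oooooooooo............
  24 ooooooooooo++########++oooo+oooooooooo............
  20 ooooooooooo++#########++ooooooooooooooo...........
  16 ooooooooooo++#########++ooooooooooooooo...........
  12 ooooooooooo+++########++oooooooooooooooo..........
   8 oooooooooooo++++++++++++oooooooooooooooo..........
   4 oooooooooooooo++++++++++oooooooooooooooo..........
   0 ooooooooooooooooooooooooooooooooooooooooo.........
  -4 ooooooooooooooooooooooooooooooooooooooooo.........
  -8 ooooooooooooooooooooooooooooooooooooooooo.........
 -12 ooooooooooooooooooooooooooooooooooooooooo.........
world x at col0 587.6739775290008 z base 51.59495081045345
```

Sample 1 hangs at y≈120 with the hook clear. Now I push it along.

Emit:
jog_arm(
  motion=[
    [0,0,0,0,5,0,14],
    [0,0,0,0,9,0,14],
    [0,0,0,0,9,10,14],
    [0,0,0,0,9,22,14],
    [0,0,0,0,9,32,14],
    [0,0,0,0,9,32,14],
    [0,0,0,0,9,32,14],
  ],
)

```text
t: 36.95
eef_pos: [0.6373, 0.0718, 0.2112]
tool_rot: [0.0, 0.704, 0.711, 0.0]
contact_force: [0.2, -0.7, -0.9]
gripper_width: 0.223
grasp_force: 80.8
```

Emit:
jog_arm(
  motion=[
    [0,0,0,6,0,0,14],
    [0,0,0,13,0,0,14],
    [0,0,0,20,0,0,14],
    [0,0,0,27,0,0,14],
    [0,0,0,34,0,0,14],
    [0,0,0,41,0,0,14],
    [0,0,0,48,0,0,14],
    [0,0,0,54,0,0,14],
    [0,0,0,60,0,0,14],
    [0,0,0,64,0,0,14],
  ],
)

```text
t: 38.2
eef_pos: [0.6365, 0.1363, 0.2111]
tool_rot: [-0.0, 0.703, 0.711, 0.0]
contact_force: [0.1, -0.9, -2.3]
gripper_width: 0.225
grasp_force: 80.8
```

```bash
python3 r.py
```

```text
t 38.2 pos [636.5 136.3 211.1] q [-0.      0.7034  0.7107  0.    ] w 19.2 F [ 0.1 -0.9 -2.3] gf 80.8
sample1_eye top []
sample1_eye side [([656.0, 231.6], 0.3)]
sample1_crook top []
sample1_crook side []
sample1 top []
sample1 side [([616.2, 168.5], 0.75), ([649.7, 285.1], 0.6)]
tray top []
tray side [([621.4, 207.2], 0.85)]
toe top []
toe side []
sample1_eye top []
sample1_eye side []
sample1_crook top []
sample1_crook side []
sample1 top []
sample1 side [([625.8, 163.4], 0.67)]
tray top []
tray side [([616.8, 208.0], 0.85)]
toe top []
toe side [([630.1, 115.6], 0.78)]
```

```bash
cat > u.py <<'E'
from h import *
plan([(636,96,211,-89.4),(636,96,315,-89.4),(520,-271.5,315,-57),(520,-271.5,194.5,-57)])
E
python3 u.py
```

```text
t 39.4 pos [636.5 135.8 211.1] q [-0.      0.7035  0.7107 -0.    ] w 18.9 F [ 1.1 -0.4 -2.2] gf 80.8
(636, 96, 211, -89.4) turn [-0.0, 0.0, -0.0] shift [-39.8, -0.9, 0.1] rows>= 1
(636, 96, 315, -89.4) turn [0.0, 0.0, 0.0] shift [0.0, 0.0, -104.0] rows>= 2
(520, -271.5, 315, -57) turn [0.0, 0.0, -0.565] shift [-366.3, -119.8, 0.0] rows>= 7
(520, -271.5, 194.5, -57) turn [0.0, 0.0, 0.0] shift [0.0, 0.0, 120.5] rows>= 2
```

Emit:
jog_arm(
  motion=[
    [0,0,0,-15,0,0,14],
    [0,0,0,-40,0,0,14],
    [0,0,0,-40,0,-30,14],
    [0,0,0,-40,0,-70,14],
    [0,0,0,-40,0,-104,14],
    [0,0,0,-40,0,-104,14],
  ],
)

```text
t: 40.15
eef_pos: [0.6385, 0.0943, 0.3183]
tool_rot: [0.002, 0.704, 0.71, 0.002]
contact_force: [0.3, -0.0, -2.6]
gripper_width: 0.222
grasp_force: 81.0
```

Emit:
jog_arm(
  motion=[
    [0,0,-0.06,-40,-13,0,14],
    [0,0,-0.14,-90,-29,0,14],
    [0,0,-0.22,-140,-46,0,14],
    [0,0,-0.3,-190,-62,0,14],
    [0,0,-0.38,-240,-78,0,14],
    [0,0,-0.46,-290,-95,0,14],
    [0,0,-0.54,-335,-110,0,14],
    [0,0,-0.565,-366,-120,0,14],
    [0,0,-0.565,-366,-120,0,14],
    [0,0,-0.565,-366,-120,0,14],
  ],
)

```text
t: 41.4
eef_pos: [0.5201, -0.2709, 0.314]
tool_rot: [-0.001, 0.478, 0.879, 0.0]
contact_force: [0.7, 0.4, -1.7]
gripper_width: 0.227
grasp_force: 80.9
```

```bash
cat > v.py <<'E'
from h import *
import sys
mm=lambda v:np.round(np.array(v)*1e3,1)
x,y,yaw=map(float,sys.argv[1:4]); plan([(x,y,194.5,yaw-90)])
acc=[]
for i in range(4):
  P={"side":shot("side"),"top":shot("top")}
  for n in P:
    for th,z in(("sample1_eye",.105),("sample1",.016)):
      for k in bot.tip_of(th,P[n]):
        w=mm(atz(P[n],k["xy"],z))[:2]
        if 440<w[0]<560 and -390<w[1]<-140: print(n,th,w,round(k["score"],2))
for th,z in(("sample1",.064),("tray",0)):
  for n in P: print(th,n,[mm(atz(P[n],k["xy"],z))[:2].tolist() for k in bot.tip_of(th,P[n])][:4])
E
python3 v.py 520 -271.5 33
```

```text
t 41.4 pos [ 520.1 -270.9  314. ] q [-8.000e-04  4.777e-01  8.785e-01  1.000e-04] w 19.4 F [ 0.7  0.4 -1.7] gf 80.9
(520.0, -271.5, 194.5, -57.0) turn [-0.001, -0.002, -0.001] shift [-0.7, -0.4, 119.5] rows>= 2
top sample1_eye [ 508.8 -341.2] 0.37
top sample1 [ 500.1 -245.9] 0.74
top sample1 [ 508.5 -341.7] 0.35
side sample1 [ 504.1 -256.8] 0.58
top sample1_eye [ 512.4 -344. ] 0.53
top sample1 [ 503.1 -243.2] 0.61
top sample1 [ 513.5 -345.7] 0.46
side sample1_eye [ 505. -333.] 0.42
side sample1 [ 507.9 -303.5] 0.71
top sample1_eye [ 499.2 -224.7] 0.58
top sample1_eye [ 515.7 -339.7] 0.35
top sample1 [ 514.3 -340. ] 0.44
side sample1_eye [ 513.3 -336.7] 0.59
top sample1_eye [ 515.9 -339.7] 0.46
top sample1 [ 503.9 -247.9] 0.64
sample1 side [[619.4, 174.8]]
sample1 top [[504.9, -237.2]]
tray side [[625.6, 209.8], [518.0, -102.8]]
tray top [[628.8, 217.3]]
```

Emit:
jog_arm(
  motion=[
    [0,0,0,0,0,25,14],
    [0,0,0,0,0,50,14],
    [0,0,0,0,0,75,14],
    [0,0,0,0,0,100,14],
    [0,0,0,0,0,119.5,14],
    [0,0,0,0,0,119.5,14],
    [0,0,0,0,0,119.5,14],
  ],
)

```text
t: 43.68
eef_pos: [0.521, -0.2717, 0.1964]
tool_rot: [0.001, 0.478, 0.879, 0.0]
contact_force: [-0.0, 0.4, -2.1]
gripper_width: 0.222
grasp_force: 80.8
```

Emit:
jog_arm(
  motion=[
    [0,0,0,5,0,0,14],
    [0,0,0,10,0,0,14],
    [0,0,0,15,0,0,14],
    [0,0,0,19,0,0,14],
    [0,0,0,19,0,0,14],
    [0,0,0,19,0,0,14],
  ],
)

```text
t: 44.42
eef_pos: [0.5103, -0.2555, 0.1957]
tool_rot: [0.0, 0.478, 0.879, -0.0]
contact_force: [-0.0, -0.6, -2.4]
gripper_width: 0.222
grasp_force: 80.8
```

Emit:
jog_arm(
  motion=[
    [0,0,0,0,0,-7,14],
    [0,0,0,0,0,-14,14],
    [0,0,0,0,0,-22,14],
    [0,0,0,0,0,-40,14],
    [0,0,0,0,0,-65,14],
    [0,0,0,0,0,-90,14],
    [0,0,0,0,0,-120,14],
    [0,0,0,0,0,-150,14],
    [0,0,0,0,0,-174,14],
    [0,0,0,0,0,-174,14],
  ],
)

```text
t: 45.68
eef_pos: [0.5109, -0.2562, 0.3722]
tool_rot: [0.002, 0.478, 0.878, 0.001]
contact_force: [-0.0, 0.6, -3.2]
gripper_width: 0.224
grasp_force: 80.9
```

```bash
python3 asc.py; cat > u.py <<'E'
from h import *
plan([(500,-40,369,-89.4)])
E
python3 u.py
```

```text
t 45.67 pos [ 510.9 -256.2  372.2] q [2.300e-03 4.778e-01 8.785e-01 5.000e-04] w 19.2 F [-0.   0.6 -3.2] gf 80.9
hook y [-0.543  0.839]
 112 +++++++####++###.......
 109 +++++++#########.......
 106 ##++++##########.......
 103 ################+......
 100 #################......
  97 #################+.....
  94 ##################+....
  91 ###################+...
  88 ###################++..
  85 #####################+.
  82 ######################+
  79 #######################
  76 #######################
  73 #######################
  70 #######################
  67 #######################
  64 #######################
  61 #######################
  58 #######################
  55 #######################
  52 #######################
  49 #######################
  46 #######################
  43 #######################
  40 #######################
  37 #######################
  34 #######################
  31 #######################
  28 #######################
  25 #######################
  22 #######################
  19 #######################
  16 #######################
  13 #######################
  10 #######################
   7 #######################
   4 #######################
   1 #######################
  -2 #######################
  -5 #######################
  -8 #######################
 -11 #######################
t 45.83 pos [ 509.6 -255.1  368.7] q [-8.000e-04  4.776e-01  8.786e-01 -1.000e-04] w 19.4 F [-0.1  0.4 -2.3] gf 80.9
(500, -40, 369, -89.4) turn [-0.001, -0.001, 0.564] shift [185.8, 108.9, -0.2] rows>= 4
```

Emit:
jog_arm(
  motion=[
    [0,0,0.03,8,5,-6,14],
    [0,0,0.09,28,17,-6,14],
    [0,0,0.16,50,30,-6,14],
    [0,0,0.23,74,43,-6,14],
    [0,0,0.3,98,57,-6,14],
    [0,0,0.37,122,71,-6,14],
    [0,0,0.44,146,85,-6,14],
    [0,0,0.51,168,98,-6,14],
    [0,0,0.55,182,106,0,14],
    [0,0,0.564,186,109,0,14],
  ],
)

```text
t: 47.08
eef_pos: [0.4997, -0.0389, 0.3681]
tool_rot: [-0.001, 0.703, 0.712, -0.001]
contact_force: [-0.9, 0.7, -2.4]
gripper_width: 0.225
grasp_force: 80.7
```

```bash
python3 asc.py
```

```text
t 47.08 pos [499.7 -38.9 368.1] q [-0.001   0.7026  0.7116 -0.0011] w 19.2 F [-0.9  0.7 -2.4] gf 80.7
hook y [-0.013  1.   ]
 112 ...........##..........
 109 ..........+##+.........
 106 .......+++####+........
 103 ......+#########+......
 100 .....+#++.+##++##+.....
  97 ....+#+....##...#+.....
  94 ....##.....++...##.....
  91 ...+#+....++....##.....
  88 ....##+++###++++#+.....
  85 ....############+......
  82 ....############+......
  79 ....############+......
  76 ....############+......
  73 ....############+......
  70 ....#############......
  67 ....+############+.....
  64 ....+###############+##
  61 ....+##################
  58 ....+#++###############
  55 ....+#++###############
  52 ....+++++##########++++
  49 ..++++++++#+######+....
  46 ..+###############+....
  43 .+################+....
  40 .+#################....
  37 .##################+...
  34 .##################....
  31 .##################....
  28 .#################+....
  25 .#################+....
  22 .#################+....
  19 .#################+....
  16 +#################+....
  13 +#################+....
  10 +#################+....
   7 +#################+....
   4 .#################+....
   1 .#################.....
  -2 .################+.....
  -5 .+##############++.....
  -8 .+++++++++++++++++.....
 -11 ......+................
```

Emit:
jog_arm(
  motion=[
    [0,0,0,-5,0,0,14],
    [0,0,0,-15,0,0,14],
    [0,0,0,-27,0,0,14],
    [0,0,0,-36,0,0,14],
    [0,0,0,-40,0,0,14],
    [0,0,0,-40,0,0,14],
    [0,0,0,-40,0,0,14],
  ],
)

```text
t: 48.1
eef_pos: [0.501, -0.0795, 0.3696]
tool_rot: [-0.0, 0.703, 0.711, 0.0]
contact_force: [-0.3, 0.0, -2.4]
gripper_width: 0.223
grasp_force: 80.7
```

```bash
sed -i 's/zs=np.arange(112,-14,-3)/zs=np.arange(112,-17,-2)/' asc.py; python3 asc.py
```

```text
t 48.1 pos [501.  -79.5 369.6] q [-1.000e-04  7.029e-01  7.112e-01  1.000e-04] w 19.0 F [-0.3  0.  -2.4] gf 80.7
hook y [-0.012  1.   ]
 112 ..........+##..........
 110 ..........+##..........
 108 ..........+##+.........
 106 ........++####+........
 104 ......++#######++......
 102 .....+###########+.....
 100 .....#############+++++
  98 ....+##################
  96 ....##++###############
  94 ....##++###############
  92 ....##+################
  90 ....###################
  88 ....+#############+++++
  86 ....+############......
  84 ....+############......
  82 ....+############......
  80 ....+############+.....
  78 ....+############+.....
  76 ....+############+.....
  74 ....+############+.....
  72 .....############+.....
  70 .....############+.....
  68 .....############+.....
  66 .....#####++++###+.....
  64 .....####+++++###+.....
  62 .....###++++++###++....
  60 ....+##+++++++####+....
  58 ...++###+++##+####+....
  56 ...+###############....
  54 ..+################....
  52 ..+################....
  50 ..+################+...
  48 ..+################+...
  46 ..
[... 220 characters left out ...]
+...
  30 ..#################+...
  28 ..#################....
  26 ..#################....
  24 ..#################....
  22 ..#################....
  20 ..#################+...
  18 ..#################+...
  16 ..#################+...
  14 ..+################+...
  12 ..+################+...
  10 ..+###############+....
   8 ..+##############++....
   6 ..+########+++++++.....
   4 ...+++++++++++++.......
   2 ...++..................
   0 .......................
  -2 .......................
  -4 .......................
  -6 .......................
  -8 .......................
 -10 .......................
 -12 .......................
 -14 .......................
 -16 .......................
```

Emit:
jog_arm(
  motion=[
    [0,0,0,0,0,0,14],
    [0,0,0,0,0,0,14],
    [0,0,0,0,0,0,14],
    [0,0,0,0,0,0,14],
    [0,0,0,0,0,0,14],
    [0,0,0,0,0,0,14],
    [0,0,0,0,0,0,14],
    [0,0,0,0,0,0,14],
    [0,0,0,0,0,0,14],
    [0,0,0,0,0,0,14],
  ],
)

```text
t: 49.5
eef_pos: [0.501, -0.0801, 0.3696]
tool_rot: [0.0, 0.703, 0.711, -0.0]
contact_force: [0.3, 0.1, -3.0]
gripper_width: 0.222
grasp_force: 80.7
```

```bash
python3 asc.py; sleep 0; python3 asc.py | sed -n '20,50p'
```

```text
t 49.5 pos [501.  -80.1 369.6] q [ 0.      0.7032  0.711  -0.    ] w 18.9 F [ 0.3  0.1 -3. ] gf 80.7
hook y [-0.011  1.   ]
 112 ..........+##..........
 110 ..........+##..........
 108 .........++##+.........
 106 ........++####+........
 104 ......++#######++......
 102 .....++##########++.+..
 100 .....##############+###
  98 ....+##################
  96 ....+#++###############
  94 ....##..###############
  92 ....##..###############
  90 ....##..+##############
  88 ....##..+####++###+++++
  86 ....+#+++####++##+.....
  84 ....+##+#########+.....
  82 ....+############+.....
  80 ....+############+.....
  78 ....+############+.....
  76 ....+############+.....
  74 ....+############+.....
  72 ....+############+.....
  70 ....+############+.....
  68 .....############+.....
  66 .....############+.....
  64 .....############+.....
  62 .....#####+.++###+.....
  60 .....+##+.....+##+.....
  58 .....+#+.......##+.....
  56 .....+#........##+.....
  54 .....++........##+.....
  52 .....++........##+.....
  50 ......+........##+.....
  48 ...............###.....
  46 .....++..+.+++
[... 1107 characters left out ...]
....
  64 .....+###++..++##+.....
  62 .....+##+.....+##+.....
  60 .....+#+.......##+.....
  58 .....+#+.......###.....
  56 .....+#++++++++###+....
  54 ....+###+++########....
  52 ...+###############+...
  50 ...+###############+...
  48 ...################+...
  46 ...################+...
  44 ...################+...
  42 ...################+...
  40 ...#################...
  38 ...#################...
  36 ...#################...
  34 ...#################...
  32 ...#################...
  30 ...#################...
  28 ..+#################...
  26 ..+#################...
  24 ..+#################...
  22 ..+#################...
  20 ..+#################...
  18 ..+#################...
```

Sample 2 is on the hook, swinging a little in y, with the same opening towards −x. I repeat the same sequence, more smoothly.

Emit:
jog_arm(
  motion=[
    [0,0,0,2,2,0,14],
    [0,0,0,7,6,0,14],
    [0,0,0,14,13,0,14],
    [0,0,0,24,22,0,14],
    [0,0,0,36,33,0,14],
    [0,0,0,49,45,0,14],
    [0,0,0,62,57,0,14],
    [0,0,0,75,69,0,14],
    [0,0,0,88,81,0,14],
    [0,0,0,101,93,0,14],
  ],
)

```text
t: 51.05
eef_pos: [0.5937, 0.0229, 0.3695]
tool_rot: [-0.0, 0.703, 0.711, -0.0]
contact_force: [-0.5, 0.5, -3.9]
gripper_width: 0.224
grasp_force: 80.7
```

Emit:
jog_arm(
  motion=[
    [0,0,0,13,12,0,14],
    [0,0,0,26,24,0,14],
    [0,0,0,38,35,0,14],
    [0,0,0,50,46,0,14],
    [0,0,0,60,55,0,14],
    [0,0,0,69,63,0,14],
    [0,0,0,76,70,0,14],
    [0,0,0,81,74,0,14],
    [0,0,0,83,76,0,14],
    [0,0,0,84,76,0,14],
  ],
)

```text
t: 52.3
eef_pos: [0.6679, 0.1066, 0.3696]
tool_rot: [0.0, 0.703, 0.711, -0.0]
contact_force: [0.2, 0.7, -2.9]
gripper_width: 0.224
grasp_force: 80.7
```

Emit:
jog_arm(
  motion=[
    [0,0,0,0,0,10,14],
    [0,0,0,0,0,28,14],
    [0,0,0,0,0,46,14],
    [0,0,0,0,0,64,14],
    [0,0,0,0,0,80,14],
    [0,0,0,0,0,90,14],
    [0,0,0,0,0,95,14],
    [0,0,0,0,0,95,14],
    [0,0,0,0,0,95,14],
    [0,0,0,0,0,95,14],
  ],
)

```text
t: 53.55
eef_pos: [0.6682, 0.1068, 0.2752]
tool_rot: [0.0, 0.703, 0.711, 0.0]
contact_force: [0.4, -0.2, -3.1]
gripper_width: 0.227
grasp_force: 80.7
```

```bash
python3 asc2.py | sed -n '1,25p;36p'
```

```text
t 53.55 pos [668.2 106.8 275.2] q [3.000e-04 7.032e-01 7.110e-01 5.000e-04] w 19.4 F [ 0.4 -0.2 -3.1] gf 80.7
 112 ++++++++++oooo.......+.......++++.................
 108 +++++++++++ooo..............oo+++.................
 104 +++++++++++oooo...........+ooo+++++...............
 100 +++++++++++oooo........++o++.+++++++..............
  96 +++++++++++ooooo.......+++....+++..++.............
  92 ++++++++++++oooo.......++..........++.............
  88 ++++++++++++oooo.......+++.oooo...+++.............
  84 +++++++++++++oooooo....+++oooooooo++..............
  80 +++++++####++ooooooo..ooooooooooooo...............
  76 ++++++#++##++++++ooo..+ooooo++oooooo..............
  72 +o++++++++++oo++++ooo..+oooooooooooo..............
  68 ++++++++++++ooooooooo..+ooooooooooooo.............
  64 ++++++++++++ooooooooo...+o+o+++.++++++............
  60 ++++++++++++oooooooooo...+++.....+++++............
  56 +++++++++++++ooooooooo...+++.....++++.............
  52 #####++++++++oooooooooo...++.....+++++............
  48 #######++++++oooooooooooooooooooo+++++............
  44 #######+++++ooooooooooooooooooooo++++o............
  40 ########++++ooooooooooooooooooooo++++oo...........
  36 ########++++ooooooooo++ooooooooooo+++oo...........
  32 ########++ooooooooooo+++oooooooo+++++ooo..........
  28 ++++++++++ooooooooooo+#+++oo++++++++++++..........
  24 ++++ooooooooooooooooo+#++++++######++++...........
  20 ooooooooooooooooooooo+################+...........
```

Emit:
jog_arm(
  motion=[
    [0,0,0,0,-4,0,14],
    [0,0,0,0,-11,0,14],
    [0,0,0,0,-19,0,14],
    [0,0,0,0,-27,0,14],
    [0,0,0,0,-34,0,14],
    [0,0,0,0,-38,0,14],
    [0,0,0,0,-40,0,14],
    [0,0,0,0,-40,0,14],
    [0,0,0,0,-40,0,14],
    [0,0,0,0,-40,0,14],
  ],
)

```text
t: 54.95
eef_pos: [0.6281, 0.1064, 0.2745]
tool_rot: [0.0, 0.703, 0.711, -0.0]
contact_force: [1.3, -1.1, -2.4]
gripper_width: 0.222
grasp_force: 80.7
```

Emit:
jog_arm(
  motion=[
    [0,0,0,0,0,3,14],
    [0,0,0,0,0,8,14],
    [0,0,0,0,0,13,14],
    [0,0,0,0,0,18,14],
    [0,0,0,0,0,22,14],
    [0,0,0,0,0,26,14],
    [0,0,0,0,0,31.5,14],
    [0,0,0,0,0,31.5,14],
    [0,0,0,0,0,31.5,14],
  ],
)

```text
t: 56.08
eef_pos: [0.628, 0.1064, 0.2432]
tool_rot: [0.0, 0.703, 0.711, 0.0]
contact_force: [0.4, -0.3, -1.9]
gripper_width: 0.225
grasp_force: 80.7
```

```bash
python3 asc2.py 12 20| sed -n '1,36p'; python3 r.py | grep -v '\[\]'
```

```text
t 56.08 pos [628.  106.4 243.2] q [0.000e+00 7.032e-01 7.110e-01 1.000e-04] w 19.2 F [ 0.4 -0.3 -1.9] gf 80.7
 112 ooooooooooo+++oooo++++++oooooo....................
 108 ++++++++++++++++++++++++++oooo....................
 104 ++++++++++++++++++++++++++++ooo...................
 100 +++++++++++++++++++++++o+++++oo...................
  96 oooooo++++++++++++++++ooo+++ooo...................
  92 ooooooo++++++++++++++++oo++ooooo..................
  88 ooooooo+#+++++++++++++++++oooooo..................
  84 oooooo++#+++++++++++++++++ooooooo.................
  80 oooooo++#####+++++++++++++ooooooo.................
  76 oooooo++#####+++++++++++++ooooooo.................
  72 oooooo++######++++++++++++oooooooo................
  68 oooooo++######++++++++++++oooooooo................
  64 ooooooo+######+++##+++++++ooooooooo...............
  60 ooooooo+++++++++++++++++++ooooooooo...............
  56 ooooooo++++++++++++++ooo++ooooooooo...............
  52 oooooooooooo+++oo++++oooo+oooooooooo..............
  48 ooooooooooo++++++++++ooooooooooooooo..............
  44 ooooooooooo++++++++++oooooooooooo
[... 579 characters left out ...]
  0 ooooooooooooooooooooooooooooooooooooooooo.........
  -4 ooooooooooooooooooooooooooooooooooooooooo.........
  -8 ooooooooooooooooooooooooooooooooooooooooo.........
 -12 ooooooooooooooooooooooooooooooooooooooooo.........
world x at col0 587.8589258567541 z base 51.72999394623025
t 56.23 pos [628.1 106.4 243.3] q [1.000e-04 7.032e-01 7.110e-01 2.000e-04] w 18.9 F [ 0.3 -0.2 -1.8] gf 80.7
sample1 side [([623.9, 116.0], 0.77), ([619.9, 166.2], 0.67), ([636.9, 221.7], 0.38)]
tray side [([629.3, 207.5], 0.63)]
toe side [([625.1, 115.8], 0.65), ([611.8, 52.8], 0.55)]
sample1 side [([627.4, 171.0], 0.67), ([621.4, 111.8], 0.63)]
tray side [([631.7, 210.6], 0.88)]
toe side [([630.9, 116.2], 0.86)]
```

Sample 2 hangs as sample 1 did. I withdraw and push.

Emit:
jog_arm(
  motion=[
    [0,0,0,-5,0,0,14],
    [0,0,0,-11,0,0,14],
    [0,0,0,-17,0,0,14],
    [0,0,0,-23,0,0,14],
    [0,0,0,-29,0,0,14],
    [0,0,0,-34,0,0,14],
    [0,0,0,-34,0,0,14],
    [0,0,0,-34,9,0,14],
    [0,0,0,-34,9,0,14],
    [0,0,0,-34,9,0,14],
  ],
)

```text
t: 58.68
eef_pos: [0.6374, 0.0727, 0.2429]
tool_rot: [-0.0, 0.703, 0.711, -0.0]
contact_force: [-0.3, -0.6, -0.2]
gripper_width: 0.224
grasp_force: 80.7
```

Emit:
jog_arm(
  motion=[
    [0,0,0,0,0,10,14],
    [0,0,0,0,0,22,14],
    [0,0,0,0,0,32,14],
    [0,0,0,0,0,32,14],
    [0,0,0,0,0,32,14],
  ],
)

```text
t: 59.3
eef_pos: [0.6375, 0.0724, 0.2112]
tool_rot: [0.0, 0.703, 0.711, 0.0]
contact_force: [0.0, -0.6, -1.2]
gripper_width: 0.225
grasp_force: 80.7
```

Emit:
jog_arm(
  motion=[
    [0,0,0,6,0,0,14],
    [0,0,0,13,0,0,14],
    [0,0,0,20,0,0,14],
    [0,0,0,27,0,0,14],
    [0,0,0,34,0,0,14],
    [0,0,0,41,0,0,14],
    [0,0,0,48,0,0,14],
    [0,0,0,54,0,0,14],
    [0,0,0,60,0,0,14],
    [0,0,0,65,0,0,14],
  ],
)

```text
t: 60.55
eef_pos: [0.6366, 0.1379, 0.2111]
tool_rot: [-0.0, 0.703, 0.711, 0.0]
contact_force: [0.6, 0.1, -0.8]
gripper_width: 0.228
grasp_force: 80.8
```

```bash
python3 r.py | grep -v '\[\]'
```

```text
t 60.55 pos [636.6 137.9 211.1] q [-0.      0.7032  0.711   0.    ] w 19.5 F [ 0.6  0.1 -0.8] gf 80.8
sample1_eye side [([633.0, 212.2], 0.64)]
sample1 side [([615.9, 183.4], 0.78), ([619.8, 198.8], 0.63)]
tray side [([624.6, 196.2], 0.6)]
toe side [([633.5, 120.5], 0.91)]
sample1_crook side [([605.8, 126.0], 0.66)]
sample1 side [([629.1, 179.7], 0.69), ([625.1, 203.2], 0.66)]
tray side [([630.9, 219.6], 0.97)]
toe side [([637.4, 106.1], 0.92)]
```

```bash
cat > u.py <<'E'
from h import *
plan([(636,97,211,-89.4),(636,97,315,-89.4),(524,-362,315,-64),(524,-362,194.5,-64)])
E
python3 u.py
```

```text
t 61.75 pos [636.6 137.5 211.1] q [-0.      0.7032  0.711   0.    ] w 19.1 F [-0.1 -0.4 -0.9] gf 80.7
(636, 97, 211, -89.4) turn [-0.0, -0.0, 0.001] shift [-40.5, -1.0, 0.1] rows>= 1
(636, 97, 315, -89.4) turn [0.0, 0.0, 0.0] shift [0.0, 0.0, -104.0] rows>= 2
(524, -362, 315, -64) turn [0.0, 0.0, -0.443] shift [-457.8, -116.8, 0.0] rows>= 8
(524, -362, 194.5, -64) turn [0.0, 0.0, 0.0] shift [0.0, 0.0, 120.5] rows>= 2
```

Emit:
jog_arm(
  motion=[
    [0,0,0,-15,0,0,14],
    [0,0,0,-40,0,0,14],
    [0,0,0,-40,0,-30,14],
    [0,0,0,-40,0,-70,14],
    [0,0,0,-40,0,-104,14],
    [0,0,0,-40,0,-104,14],
  ],
)

```text
t: 62.5
eef_pos: [0.6387, 0.096, 0.3183]
tool_rot: [0.002, 0.704, 0.71, 0.002]
contact_force: [0.2, 0.5, -2.2]
gripper_width: 0.226
grasp_force: 81.0
```

Emit:
jog_arm(
  motion=[
    [0,0,-0.05,-50,-13,0,14],
    [0,0,-0.11,-108,-28,0,14],
    [0,0,-0.17,-166,-43,0,14],
    [0,0,-0.23,-224,-58,0,14],
    [0,0,-0.29,-282,-72,0,14],
    [0,0,-0.35,-340,-87,0,14],
    [0,0,-0.4,-400,-102,0,14],
    [0,0,-0.443,-445,-114,0,14],
    [0,0,-0.443,-458,-117,0,14],
    [0,0,-0.443,-458,-117,0,14],
  ],
)

```text
t: 63.75
eef_pos: [0.524, -0.3625, 0.3139]
tool_rot: [-0.001, 0.531, 0.847, -0.0]
contact_force: [0.0, 0.5, -1.6]
gripper_width: 0.226
grasp_force: 80.9
```

```bash
python3 v.py 524 -362 26
```

```text
t 63.75 pos [ 524.  -362.5  313.9] q [-9.000e-04  5.309e-01  8.474e-01 -1.000e-04] w 19.3 F [ 0.   0.5 -1.6] gf 80.9
(524.0, -362.0, 194.5, -64.0) turn [-0.001, -0.001, -0.002] shift [0.2, 0.4, 119.4] rows>= 2
side sample1_eye [ 513.4 -333. ] 0.39
top sample1_eye [ 513.2 -336.5] 0.61
top sample1 [ 505.1 -341.6] 0.73
side sample1_eye [ 508.8 -338.3] 0.65
side sample1 [ 510.6 -299.1] 0.73
side sample1 [ 521.1 -216.7] 0.16
top sample1_eye [ 506.3 -340.9] 0.62
top sample1 [ 509.  -341.8] 0.5
side sample1_eye [ 509.7 -336.6] 0.48
top sample1_eye [ 515.6 -336.4] 0.55
top sample1 [ 513.9 -347.1] 0.66
side sample1_eye [ 510.1 -340.5] 0.52
top sample1_eye [ 513.  -311.3] 0.5
top sample1_eye [ 512.4 -343.1] 0.49
top sample1 [ 508.3 -342. ] 0.57
sample1 side []
sample1 top [[509.1, -327.6]]
tray side [[625.9, 207.4]]
tray top [[621.1, 205.1]]
```

Emit:
jog_arm(
  motion=[
    [0,0,0,0,0,25,14],
    [0,0,0,0,0,50,14],
    [0,0,0,0,0,75,14],
    [0,0,0,0,0,100,14],
    [0,0,0,0,0,119.5,14],
    [0,0,0,0,0,119.5,14],
    [0,0,0,0,0,119.5,14],
  ],
)

```text
t: 66.03
eef_pos: [0.5256, -0.3622, 0.1965]
tool_rot: [0.001, 0.53, 0.848, -0.0]
contact_force: [0.4, 0.5, -0.8]
gripper_width: 0.227
grasp_force: 80.8
```

Emit:
jog_arm(
  motion=[
    [0,0,0,5,0,0,14],
    [0,0,0,10,0,0,14],
    [0,0,0,15,0,0,14],
    [0,0,0,19,0,0,14],
    [0,0,0,19,0,0,14],
    [0,0,0,19,0,0,14],
  ],
)

```text
t: 66.78
eef_pos: [0.5168, -0.3448, 0.1957]
tool_rot: [0.0, 0.53, 0.848, -0.0]
contact_force: [-0.0, -1.1, -1.6]
gripper_width: 0.218
grasp_force: 80.8
```

Emit:
jog_arm(
  motion=[
    [0,0,0,0,0,-7,14],
    [0,0,0,0,0,-14,14],
    [0,0,0,0,0,-22,14],
    [0,0,0,0,0,-40,14],
    [0,0,0,0,0,-65,14],
    [0,0,0,0,0,-90,14],
    [0,0,0,0,0,-120,14],
    [0,0,0,0,0,-150,14],
    [0,0,0,0,0,-174,14],
    [0,0,0,0,0,-180,14],
  ],
)

```text
t: 68.03
eef_pos: [0.5171, -0.3454, 0.3783]
tool_rot: [0.002, 0.53, 0.848, 0.0]
contact_force: [0.5, -0.2, -2.9]
gripper_width: 0.225
grasp_force: 80.8
```

```bash
python3 q.py q3; cat > u.py <<'E'
from h import *
plan([(501,-80,372,-89.4)])
E
python3 u.py
```

```text
t 68.03 pos [ 517.1 -345.4  378.3] q [1.90e-03 5.30e-01 8.48e-01 2.00e-04] w 19.2 F [ 0.5 -0.2 -2.9] gf 80.8
hook y dir [-0.438  0.899] hook x dir [0.899 0.438]
toe top off [-3.3  2.2] 0.69
toe side off [ 0.6 -1.1] 0.59
   rel toe [-1.4  4.7 -3.9]
sample1_eye top off [ 2.2 -1.1] 0.93
sample1_eye side off [-1.2  2. ] 0.62
   rel toe [-0.1 -4.  -8.3]
sample1_crook top off [1.9 1.6] 0.74
sample1 top off [3.2 0.7] 0.72
sample1 side off [-0.5 -1.4] 0.67
   rel toe [ -1.1  -3.2 -88.6]
toe top off [1.4 0.1] 0.74
toe side off [-2.7 -2.4] 0.73
   rel toe [-1.9 -0.1  6.8]
sample1_eye top off [1.5 2.4] 0.83
sample1_eye side off [-1.8  1.4] 0.87
   rel toe [-3.7 -2.6 -8.5]
sample1_crook top off [-1.7  1.6] 0.85
sample1_crook side off [-0.1  0. ] 0.93
   rel toe [ -1.6   2.2 -35.3]
sample1 top off [1.4 1.6] 0.65
sample1 side off [-2.2  0. ] 0.76
   rel toe [ -3.4  -1.6 -94.9]
[-0.57771195  0.1572934  -2.32226453]
t 69.03 pos [ 516.7 -344.7  375.6] q [0.     0.5299 0.8481 0.    ] w 19.2 F [-0.1  0.8 -2.6] gf 80.8
(501, -80, 372, -89.4) turn [0.0, 0.0, 0.443] shift [244.8, 101.9, 3.6] rows>= 5
```

Sample 3 is on the hook. I carry it to the inspection spot smoothly.

Emit:
jog_arm(
  motion=[
    [0,0,0.01,3,1,0,14],
    [0,0,0.03,10,4,0,14],
    [0,0,0.06,22,9,0,14],
    [0,0,0.09,40,17,0,14],
    [0,0,0.13,62,26,0,14],
    [0,0,0.17,86,36,0,14],
    [0,0,0.21,110,46,0,14],
    [0,0,0.26,134,56,0,14],
    [0,0,0.3,158,66,0,14],
    [0,0,0.34,180,75,0,14],
  ],
)

```text
t: 70.28
eef_pos: [0.505, -0.1485, 0.3758]
tool_rot: [0.0, 0.666, 0.746, 0.0]
contact_force: [-0.2, -0.2, -2.4]
gripper_width: 0.22
grasp_force: 80.8
```

```bash
python3 u.py
```

```text
t 70.28 pos [ 505.  -148.5  375.8] q [0.000e+00 6.661e-01 7.458e-01 3.000e-04] w 18.8 F [-0.2 -0.2 -2.4] gf 80.8
(501, -80, 372, -89.4) turn [0.0, -0.0, 0.102] shift [68.5, 3.7, 3.8] rows>= 2
```

Emit:
jog_arm(
  motion=[
    [0,0,0.03,22,1,1,14],
    [0,0,0.06,42,2,2,14],
    [0,0,0.09,56,3,3,14],
    [0,0,0.102,65,4,4,14],
    [0,0,0.102,68,4,4,14],
    [0,0,0.102,68.5,4,4,14],
    [0,0,0.102,68.5,4,4,14],
    [0,0,0.102,68.5,4,4,14],
    [0,0,0.102,68.5,4,4,14],
    [0,0,0.102,68.5,4,4,14],
  ],
)

```text
t: 71.53
eef_pos: [0.5014, -0.0817, 0.3716]
tool_rot: [-0.0, 0.703, 0.711, -0.0]
contact_force: [-0.8, 0.7, -2.9]
gripper_width: 0.224
grasp_force: 80.8
```

```bash
python3 asc.py | sed -n '1,48p'
```

```text
t 71.53 pos [501.4 -81.7 371.6] q [-0.      0.7029  0.7113 -0.    ] w 19.1 F [-0.8  0.7 -2.9] gf 80.8
hook y [-0.012  1.   ]
 112 ...........##..........
 110 ..........+##..........
 108 .........++##+.........
 106 ........+#####+........
 104 ......++#######++......
 102 .....+###########+.....
 100 .....#############+++++
  98 ....+##################
  96 ....+#++###############
  94 ....##++###############
  92 ....##.+###############
  90 ....##.+###############
  88 ....##+###########+++++
  86 ....+############+.....
  84 ....+############......
  82 ....+############......
  80 ....+############+.....
  78 ....+############+.....
  76 ....+############+.....
  74 ....+############+.....
  72 ....+############+.....
  70 ....+############+.....
  68 .....############+.....
  66 .....#############.....
  64 .....######+++####.....
  62 .....+###+....+###.....
  60 .....+##+......###.....
  58 .....+#+.......##+.....
  56 .....+#........##+.....
  54 .....+#.......+###.....
  52 ......+....++++###+....
  50 ....++#++++#######+....
  48 ....+##############....
  46 ....###############+...
  44 ...+###############+...
  42 ...################+...
  40 ..+################+...
  38 ..+################+...
  36 ..+#################...
  34 ..+#################...
  32 ..+#################...
  30 ..+#################...
  28 ..+#################...
  26 ..+#################...
  24 ..+#################...
  22 ..+#################...
```

Same opening side. On to the rail.

Emit:
jog_arm(
  motion=[
    [0,0,0,2,2,0,14],
    [0,0,0,7,6,0,14],
    [0,0,0,14,13,0,14],
    [0,0,0,24,22,0,14],
    [0,0,0,36,33,0,14],
    [0,0,0,49,45,0,14],
    [0,0,0,62,57,0,14],
    [0,0,0,75,69,0,14],
    [0,0,0,88,81,0,14],
    [0,0,0,101,93,0,14],
  ],
)

```text
t: 72.92
eef_pos: [0.594, 0.0215, 0.3715]
tool_rot: [-0.0, 0.703, 0.711, -0.0]
contact_force: [0.6, -0.4, -3.1]
gripper_width: 0.223
grasp_force: 80.8
```

Emit:
jog_arm(
  motion=[
    [0,0,0,13,12,0,14],
    [0,0,0,26,24,0,14],
    [0,0,0,38,35,0,14],
    [0,0,0,50,46,0,14],
    [0,0,0,60,55,0,14],
    [0,0,0,69,63,0,14],
    [0,0,0,76,70,0,14],
    [0,0,0,81,74,0,14],
    [0,0,0,84,76,0,14],
    [0,0,0,84,76,0,14],
  ],
)

```text
t: 74.18
eef_pos: [0.6681, 0.1056, 0.3716]
tool_rot: [-0.0, 0.703, 0.711, -0.0]
contact_force: [-0.7, 0.2, -3.6]
gripper_width: 0.222
grasp_force: 80.8
```

Emit:
jog_arm(
  motion=[
    [0,0,0,0,0,10,14],
    [0,0,0,0,0,28,14],
    [0,0,0,0,0,46,14],
    [0,0,0,0,0,64,14],
    [0,0,0,0,0,80,14],
    [0,0,0,0,0,91,14],
    [0,0,0,0,0,97,14],
    [0,0,0,0,0,97,14],
    [0,0,0,0,0,97,14],
    [0,0,0,0,0,97,14],
  ],
)

```text
t: 75.42
eef_pos: [0.6685, 0.1055, 0.2753]
tool_rot: [0.0, 0.703, 0.711, 0.0]
contact_force: [0.5, 0.8, -3.0]
gripper_width: 0.226
grasp_force: 80.8
```

```bash
python3 asc2.py | sed -n '1,25p;36p'
```

```text
t 75.42 pos [668.5 105.5 275.3] q [3.000e-04 7.028e-01 7.113e-01 5.000e-04] w 19.3 F [ 0.5  0.8 -3. ] gf 80.8
 112 ++++++++++oooo...............++++.................
 108 +++++++oo+oooo..............+++++.................
 104 +++++++++++oooo...........+o+++++++...............
 100 +++++++++++oooo........+++++.+++++++..............
  96 +++++++++++oooo........+++....+++..++.............
  92 ++++++++++++oooo.......++..........++.............
  88 ++++++++++++oooo.......+++ooooo..+++..............
  84 ++++++++++++ooooooo....+++oooooooo++..............
  80 ++++++#####++ooooooo..ooooooooooooo...............
  76 ++++++++++#+o++++ooo..+ooooooooooooo..............
  72 ++++++++++++oo+++ooo...+oooooooooooo..............
  68 +++++++++++oooooooooo..++oooooo+ooooo.............
  64 +++++++++++oooooooooo...+++++++++++++.............
  60 ++++++++++++oooooooooo...+++.....+++++............
  56 +++++++++++++ooooooooo...+++.....+++++............
  52 #######++++++oooooooooo...++....++++++............
  48 #######+++++ooooooooooooooooooooo+++++............
  44 #######+++++oooooooo+oooooooooooo+++++............
  40 ########++++oooooooo+++oooooooooo++++oo...........
  36 ########+++ooooooooo+++oooooooooo++++oo...........
  32 ++++++++++oooooooooo++++oooooooo+++++ooo..........
  28 ++++++++++oooooooooo+##+++ooo++++++++++...........
  24 oooooooooooooooooooo+###+++++++######++...........
  20 oooooooooooooooooooo+################++...........
```

Emit:
jog_arm(
  motion=[
    [0,0,0,0,-4,0,14],
    [0,0,0,0,-11,0,14],
    [0,0,0,0,-19,0,14],
    [0,0,0,0,-27,0,14],
    [0,0,0,0,-34,0,14],
    [0,0,0,0,-38,0,14],
    [0,0,0,0,-40.5,0,14],
    [0,0,0,0,-40.5,0,14],
    [0,0,0,0,-40.5,0,14],
    [0,0,0,0,-40.5,0,14],
  ],
)

```text
t: 76.82
eef_pos: [0.6278, 0.105, 0.2745]
tool_rot: [0.0, 0.703, 0.711, -0.0]
contact_force: [-0.3, 0.9, -2.8]
gripper_width: 0.225
grasp_force: 80.8
```

Emit:
jog_arm(
  motion=[
    [0,0,0,0,0,3,14],
    [0,0,0,0,0,8,14],
    [0,0,0,0,0,13,14],
    [0,0,0,0,0,18,14],
    [0,0,0,0,0,22,14],
    [0,0,0,0,0,26,14],
    [0,0,0,0,0,31.5,14],
    [0,0,0,0,0,31.5,14],
    [0,0,0,0,0,31.5,14],
  ],
)

```text
t: 77.95
eef_pos: [0.6278, 0.105, 0.2432]
tool_rot: [0.0, 0.703, 0.711, 0.0]
contact_force: [-0.2, 0.4, -1.7]
gripper_width: 0.223
grasp_force: 80.8
```

```bash
python3 asc2.py 12 20| sed -n '1p;16,36p'; python3 r.py | grep -v '\[\]'
```

```text
t 77.95 pos [627.8 105.  243.2] q [1.000e-04 7.029e-01 7.113e-01 1.000e-04] w 19.1 F [-0.2  0.4 -1.7] gf 80.8
  56 oooooooo+++++++++++++ooo++oooooooooo..............
  52 ooooooooooo++++++++++oooo+oooooooooo..............
  48 ooooooooooo++++++++++ooooooooooooooo..............
  44 ooooooooooo++++++++++oooooooooooooooo.............
  40 ooooooooooo++++++++++oooooooooooooooo.............
  36 ooooooooooo+++++++++++ooooooooooooooo.............
  32 ooooooooooo+#######+++ooooo+oooooooooo............
  28 ooooooooooo+#########+ooooo+oooooooooo............
  24 ooooooooooo+#########++oooo+ooooooooooo...........
  20 ooooooooooo++########++oooooooooooooooo...........
  16 ooooooooooo++#########+oooooooooooooooo...........
  12 ooooooooooo+++########++oooooooooooooooo..........
   8 oooooooooooo++++++++++++oooooooooooooooo..........
   4 oooooooooooooo++++++++++oooooooooooooooo..........
   0 ooooooooooooooooooooooooooooooooooooooooo.........
  -4 ooooooooooooooooooooooooooooooooooooooooo.........
  -8 ooooooooooooooooooooooooooooooooooooooooo.........
 -12 ooooooooooooooooooooooooooooooooooooooooo.........
world x at col0 587.6217992341386 z base 51.733114336982574
t 78.1 pos [627.8 105.  243.3] q [1.000e-04 7.029e-01 7.113e-01 2.000e-04] w 19.1 F [-0.  -0.2 -2.3] gf 80.8
sample1_eye side [([627.6, 117.9], 0.76)]
sample1_crook side [([631.2, 120.8], 0.81), ([626.4, 204.1], 0.65), ([631.3, 138.9], 0.57)]
sample1 side [([625.2, 188.4], 0.62), ([621.2, 120.2], 0.52), ([618.4, 204.3], 0.46)]
tray side [([630.1, 215.1], 0.55)]
toe side [([623.2, 111.4], 0.8)]
sample1_eye side [([629.4, 119.9], 0.86), ([606.1, 96.7], 0.56)]
sample1_crook side [([625.1, 109.9], 0.85), ([615.4, 102.3], 0.53)]
sample1 side [([622.8, 113.0], 0.58), ([622.3, 187.2], 0.58), ([650.8, 323.5], 0.55)]
tray side [([629.3, 201.3], 0.81)]
toe side [([627.7, 114.4], 0.73), ([639.0, 211.9], 0.5), ([615.7, 173.4], 0.43)]
```

Emit:
jog_arm(
  motion=[
    [0,0,0,-5,0,0,14],
    [0,0,0,-11,0,0,14],
    [0,0,0,-17,0,0,14],
    [0,0,0,-23,0,0,14],
    [0,0,0,-29,0,0,14],
    [0,0,0,-33,0,0,14],
    [0,0,0,-33,0,0,14],
    [0,0,0,-33,9,0,14],
    [0,0,0,-33,9,0,14],
    [0,0,0,-33,9,0,14],
  ],
)

```text
t: 80.55
eef_pos: [0.6371, 0.0723, 0.2429]
tool_rot: [-0.0, 0.703, 0.711, -0.0]
contact_force: [0.5, 0.5, -1.9]
gripper_width: 0.222
grasp_force: 80.8
```

Emit:
jog_arm(
  motion=[
    [0,0,0,0,0,10,14],
    [0,0,0,0,0,22,14],
    [0,0,0,0,0,32,14],
    [0,0,0,0,0,32,14],
    [0,0,0,0,0,32,14],
  ],
)

```text
t: 81.18
eef_pos: [0.6372, 0.0721, 0.2112]
tool_rot: [0.0, 0.703, 0.711, 0.0]
contact_force: [-0.1, -1.2, -0.9]
gripper_width: 0.224
grasp_force: 80.8
```

Emit:
jog_arm(
  motion=[
    [0,0,0,6,0,0,14],
    [0,0,0,13,0,0,14],
    [0,0,0,20,0,0,14],
    [0,0,0,27,0,0,14],
    [0,0,0,34,0,0,14],
    [0,0,0,41,0,0,14],
    [0,0,0,48,0,0,14],
    [0,0,0,54,0,0,14],
    [0,0,0,60,0,0,14],
    [0,0,0,67,0,0,14],
  ],
)

```text
t: 82.42
eef_pos: [0.636, 0.1394, 0.211]
tool_rot: [-0.0, 0.703, 0.711, -0.0]
contact_force: [-0.9, -1.1, -0.4]
gripper_width: 0.221
grasp_force: 80.9
```

Emit:
jog_arm(
  motion=[
    [0,0,0,0,0,0,14],
    [0,0,0,-15,0,0,14],
    [0,0,0,-40,0,0,14],
    [0,0,0,-60,0,0,14],
    [0,0,0,-60,0,-50,14],
    [0,0,0,-60,0,-104,14],
    [0,0,0,-60,0,-104,14],
    [0,0,0,-60,0,-104,14],
  ],
)

```text
t: 83.42
eef_pos: [0.6367, 0.0782, 0.3146]
tool_rot: [-0.0, 0.703, 0.711, -0.0]
contact_force: [0.4, -0.1, -1.7]
gripper_width: 0.219
grasp_force: 81.2
```

```bash
python3 r.py | grep -v '\[\]'; cat > u.py <<'E'
from h import *
# stand entry: in front of the slot along stand -x, yaw 13.2
yw=13.2; ux=np.array([np.cos(np.radians(yw)),np.sin(np.radians(yw))]); seat=np.array([635.,-127.2])
a=seat-45*ux
plan([(*(seat-60*ux).round(1),315,yw-90),(*a.round(1),315,yw-90),(*a.round(1),133,yw-90),(*seat,133,yw-90)])
E
python3 u.py
```

```text
t 83.42 pos [636.7  78.2 314.6] q [-1.000e-04  7.032e-01  7.110e-01 -1.000e-04] w 18.7 F [ 0.4 -0.1 -1.7] gf 81.2
sample1_eye side [([628.8, 158.6], 0.74)]
sample1_crook side [([622.4, 157.4], 0.85)]
sample1 side [([617.8, 160.2], 0.7), ([623.2, 190.5], 0.41), ([619.1, 203.5], 0.41)]
tray top [([625.0, 214.3], 0.68)]
tray side [([629.0, 209.8], 0.77)]
toe top [([613.1, 188.5], 0.71)]
toe side [([610.6, 87.0], 0.71), ([648.8, 180.3], 0.6)]
sample1_eye side [([635.6, 155.2], 0.74)]
sample1_crook side [([634.9, 216.8], 0.75), ([625.0, 158.9], 0.51)]
sample1 side [([619.8, 187.1], 0.46), ([617.1, 199.5], 0.39)]
tray top [([624.2, 208.5], 0.86)]
tray side [([623.6, 208.4], 0.57)]
toe side [([606.5, 71.7], 0.59), ([647.7, 183.5], 0.57)]
t 84.62 pos [636.9  79.1 315.1] q [-0.      0.7029  0.7113 -0.    ] w 19.2 F [-0.2  0.2 -2.3] gf 81.2
(np.float64(576.6), np.float64(-140.9), 315, -76.8) turn [-0.0, -0.0, -0.218] shift [-219.2, -63.0, 0.1] rows>= 4
(np.float64(591.2), np.float64(-137.5), 315, -76.8) turn [0.0, 0.0, 0.0] shift [-0.0, 15.0, 0.0] rows>= 1
(np.float64(591.2), np.float64(-137.5), 133, -76.8) turn [0.0, 0.0, 0.0] shift [0.0, 0.0, 182.0] rows>= 3
(np.float64(635.0), np.float64(-127.2), 133, -76.8) turn [0.0, 0.0, 0.0] shift [0.0, 45.0, 0.0] rows>= 1
```

```bash
cat > w.py <<'E'
from h import *
k=[shot("side") for _ in range(4)]; s=k[-1]; a=np.mean([v["pixels"].astype(float) for v in k],0)[130:260,285:385].clip(0,255).astype(np.uint8)
im=cv2.resize(a,(460,598),interpolation=cv2.INTER_CUBIC)
t=[shot("top") for _ in range(4)]; b=np.mean([v["pixels"].astype(float) for v in t],0)[185:245,170:245].clip(0,255).astype(np.uint8); b=np.mean([v["pixels"].astype(float) for v in t],0)[175:250,175:290].clip(0,255).astype(np.uint8)
b=cv2.resize(b,(340,222),interpolation=cv2.INTER_CUBIC); b=np.pad(b,((0,598-222),(0,0),(0,0)))
cv2.imwrite("pics/w.png",np.hstack([im,b])[:,:,::-1])
for y in(.1455,.16,.175,.19,.2): print(y,((proj(s,[.627,y,.13])[0]-[285,130])*4.6).round())
E
python3 w.py
```

```text
0.1455 [215. 298.]
0.16 [212. 280.]
0.175 [209. 261.]
0.19 [205. 243.]
0.2 [203. 231.]
```

View pics/w.png

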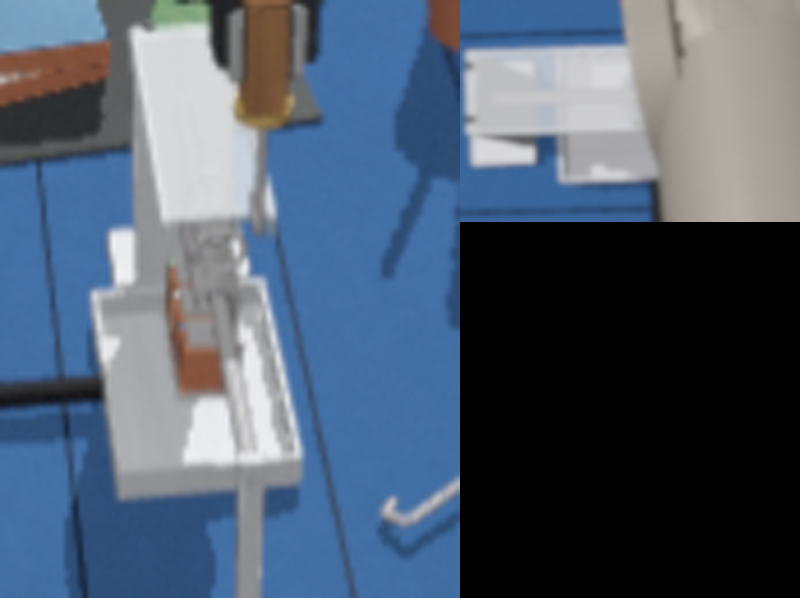

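w.png: the three samples hang one behind the other. The nearest crook's front edge is at about (220,290), right at the mark (predicted (215,298)), so the last push fell short. I push again on the tile's wide face with the tool tilted 15°, so that the tip reaches farther under the cover.

Emit:
jog_arm(
  motion=[
    [0,0.13,0,-19,2,0,14],
    [0,0.26,0,-19,2,0,14],
    [0,0.26,0,-19,2,40,14],
    [0,0.26,0,-19,2,80,14],
    [0,0.26,0,-19,2,120,14],
    [0,0.26,0,-19,2,146,14],
    [0,0.26,0,-19,2,146,14],
    [0,0.26,0,-19,2,146,14],
  ],
)

```text
t: 86.02
eef_pos: [0.6401, 0.06, 0.1704]
tool_rot: [-0.092, 0.697, 0.705, 0.092]
contact_force: [0.3, -0.7, -1.3]
gripper_width: 0.22
grasp_force: 80.8
```

```bash
cat > x.py <<'E'
from h import *
mm=lambda v:np.round(np.array(v)*1e3,1)
o=st(); p=np.array(o["eef_pos"]); q=o["tool_rot"]; r=R.from_quat([q[1],q[2],q[3],q[0]]); print(np.round(r.as_matrix(),3).tolist())
L=lambda y,z: mm(p+r.apply([y/1e3,0,-z/1e3]))
print("tip",L(22.5,-86),"toe low",L(16,-96.5),"collar back",L(-13,-24),"front",L(13,-19),"handle@cover",L(12,3))
print("shift for +y 63:",mm(r.inv().apply([0,.063,0])))
P={n:shot(n) for n in("side",)}
for th in("toe","hook_tool"): print(th,[(np.round(k["xy"]),round(k["score"],2)) for k in bot.tip_of(th,P["side"])][:3],proj(P["side"],p+r.apply([.0095,0,.094] if th=="toe" else [0,0,.024]))[0].round(1))
E
python3 x.py
```

```text
t 86.03 pos [640.1  60.  170.4] q [-0.0916  0.6969  0.7053  0.0918] w 18.8 F [ 0.3 -0.7 -1.3] gf 80.8
[[-0.012, 1.0, -0.001], [0.966, 0.012, 0.257], [0.257, 0.002, -0.966]]
tip [639.7 103.9  93.1] toe low [639.8 100.3  81.3] collar back [640.2  53.7 143.9] front [639.9  77.5 155.4] handle@cover [640.   70.9 176.4]
shift for +y 63: [60.9  0.7 16.2]
toe [(array([232., 419.]), 0.9), (array([477., 341.]), 0.89), (array([373., 238.]), 0.85)] [339.7 224.5]
hook_tool [(array([190., 406.]), 0.91), (array([339., 208.]), 0.74), (array([442., 330.]), 0.62)] [342.  211.6]
```

Emit:
jog_arm(
  motion=[
    [0,0,0,8,-2,2,14],
    [0,0,0,16,-2,4.2,14],
    [0,0,0,24,-2,6.4,14],
    [0,0,0,31,-2,8.2,14],
    [0,0,0,37,-2,9.8,14],
    [0,0,0,43,-2,11.4,14],
    [0,0,0,49,-2,13,14],
    [0,0,0,55,-2,14.6,14],
    [0,0,0,61,-2,16.2,14],
    [0,0,0,61,-2,16.2,14],
  ],
)

```text
t: 87.42
eef_pos: [0.6363, 0.1242, 0.1691]
tool_rot: [-0.092, 0.696, 0.706, 0.091]
contact_force: [0.0, 0.8, -1.9]
gripper_width: 0.219
grasp_force: 80.8
```

```bash
python3 r.py | grep -v '\[\]'; python3 r.py | grep -v '\[\]'
```

```text
t 87.42 pos [636.3 124.2 169.1] q [-0.0925  0.6965  0.7057  0.0912] w 18.7 F [ 0.   0.8 -1.9] gf 80.8
sample1_eye side [([624.7, 171.7], 0.44)]
sample1_crook side [([625.3, 174.1], 0.76)]
sample1 top [([618.7, 202.4], 0.59)]
sample1 side [([614.0, 182.5], 0.74), ([617.0, 209.9], 0.56), ([615.3, 243.5], 0.52)]
tray top [([621.4, 209.0], 0.71)]
tray side [([629.3, 210.5], 0.89)]
toe top [([629.6, 149.8], 0.57)]
toe side [([622.8, 76.0], 0.52)]
sample1_eye side [([628.9, 183.7], 0.75), ([607.0, 88.8], 0.2)]
sample1_crook side [([626.1, 160.3], 0.59)]
sample1 side [([618.1, 182.8], 0.49), ([623.8, 204.9], 0.4), ([627.0, 237.8], 0.35)]
tray top [([623.1, 213.0], 0.73)]
tray side [([620.7, 217.6], 0.78)]
toe side [([617.6, 75.5], 0.77)]
t 88.62 pos [636.4 123.2 169.1] q [-0.0923  0.6969  0.7053  0.0911] w 19.1 F [-1.  -0.2 -2.4] gf 80.8
sample1_eye side [([635.4, 176.5], 0.69)]
sample1_crook side [([627.5, 172.0], 0.53)]
sample1 top [([619.7, 140.6], 0.59)]
sample1 side [([616.1, 181.1], 0.58), ([621.1, 233.7], 0.56), ([627.7, 216.9], 0.45)]
tray top [([624.3, 213.2], 0.9)]
tray side [([625.4, 208.3], 0.74)]
toe side [([620.9, 82.9], 0.72)]
sample1_eye side [([629.4, 171.5], 0.68)]
sample1_crook side [([624.8, 175.7], 0.46)]
sample1 side [([623.0, 241.0], 0.57), ([616.7, 184.4], 0.51), ([623.3, 214.2], 0.51)]
tray top [([626.3, 208.7], 0.79)]
tray side [([630.7, 215.4], 0.66)]
toe side [([621.2, 77.8], 0.66)]
```

Samples read ≈178, 210, 238. I retract gently and straighten the tool.

Emit:
jog_arm(
  motion=[
    [0,0,0,-2,0,-0.5,14],
    [0,0,0,-5,0,-1.3,14],
    [0,0,0,-9,0,-2.4,14],
    [0,0,0,-15,0,-4,14],
    [0,0,0,-25,0,-6.7,14],
    [0,0,0,-40,0,-10.6,14],
    [0,0,0,-60,0,-16,14],
    [0,0,0,-60,0,-16,14],
  ],
)

```text
t: 90.82
eef_pos: [0.6375, 0.0573, 0.1692]
tool_rot: [-0.091, 0.699, 0.704, 0.091]
contact_force: [-0.4, 0.4, -1.4]
gripper_width: 0.221
grasp_force: 80.8
```

Emit:
jog_arm(
  motion=[
    [0,0,0,12,0,-46,14],
    [0,0,0,25,0,-93,14],
    [0,-0.13,0,37,0,-140,14],
    [0,-0.264,0,37,0,-140,14],
    [0,-0.264,0,37,0,-140,14],
    [0,-0.264,0,37,0,-140,14],
  ],
)

```text
t: 91.58
eef_pos: [0.6365, 0.0602, 0.3128]
tool_rot: [0.0, 0.703, 0.711, -0.002]
contact_force: [0.4, -0.4, -2.8]
gripper_width: 0.227
grasp_force: 81.0
```

```bash
python3 r.py | grep -v '\[\]'; python3 u.py; python3 q.py z|grep toe
```

```text
t 91.58 pos [636.5  60.2 312.8] q [ 1.000e-04  7.031e-01  7.111e-01 -1.700e-03] w 19.4 F [ 0.4 -0.4 -2.8] gf 81.0
sample1_eye side [([623.8, 180.4], 0.76), ([605.8, 102.2], 0.71)]
sample1_crook side [([621.8, 174.5], 0.85), ([628.1, 200.4], 0.45)]
sample1 side [([612.3, 180.4], 0.79), ([625.6, 205.5], 0.63), ([619.5, 220.9], 0.53)]
tray top [([632.9, 213.7], 0.74)]
tray side [([621.9, 200.2], 0.63)]
toe side [([642.4, 149.3], 0.91)]
sample1_crook side [([622.9, 179.6], 0.56)]
sample1 side [([616.4, 179.2], 0.63), ([622.5, 206.6], 0.51), ([645.2, 321.1], 0.49)]
tray top [([625.7, 206.2], 0.75)]
tray side [([630.2, 208.5], 0.72)]
toe side [([647.4, 160.6], 0.94)]
t 92.78 pos [637.2  60.9 314. ] q [ 0.0014  0.7028  0.7113 -0.0014] w 19.1 F [-0.6  0.4 -1.5] gf 81.0
(np.float64(576.6), np.float64(-140.9), 315, -76.8) turn [-0.0, 0.004, -0.218] shift [-201.1, -63.0, -0.2] rows>= 4
(np.float64(591.2), np.float64(-137.5), 315, -76.8) turn [0.0, 0.0, 0.0] shift [-0.0, 15.0, 0.0] rows>= 1
(np.float64(591.2), np.float64(-137.5), 133, -76.8) turn [0.0, 0.0, 0.0] shift [0.0, 0.0, 182.0] rows>= 3
(np.float64(635.0), np.float64(-127.2), 133, -76.8) turn [0.0, 0.0, 0.0] shift [0.0, 45.0, 0.0] rows>= 1
toe side off [-1.5 -2.1] 0.87
toe side off [-0.4 -0.7] 0.59
```

The samples settled at ≈178, 206 and ~230, all past the mark (145) and over the tray. Now I return the tool.

Emit:
jog_arm(
  motion=[
    [0,0.004,-0.1,-60,-15,0,14],
    [0,0.004,-0.215,-120,-29,0,14],
    [0,0.004,-0.215,-170,-41,0,14],
    [0,0.004,-0.215,-198,-48.4,0,14],
    [0,0.004,-0.215,-198,-48.4,0,14],
    [0,0.004,-0.215,-198,-48.4,0,14],
    [0,0.004,-0.215,-198,-48.4,0,14],
  ],
)

```text
t: 94.65
eef_pos: [0.5916, -0.1358, 0.3146]
tool_rot: [-0.0, 0.621, 0.783, 0.0]
contact_force: [0.5, 0.5, -1.7]
gripper_width: 0.225
grasp_force: 81.0
```

```bash
cat > u.py <<'E'
from h import *
plan([(591.2,-137.4,200,-76.95),(591.2,-137.4,133,-76.95),(634.9,-127.1,133,-76.95)])
E
python3 u.py; python3 k.py | grep -v origin
```

```text
t 94.65 pos [ 591.6 -135.8  314.6] q [-4.000e-04  6.214e-01  7.835e-01  1.000e-04] w 19.2 F [ 0.5  0.5 -1.7] gf 81.0
(591.2, -137.4, 200, -76.95) turn [-0.0, -0.001, 0.002] shift [-1.5, -0.7, 114.6] rows>= 2
(591.2, -137.4, 133, -76.95) turn [0.0, 0.0, 0.0] shift [0.0, 0.0, 67.0] rows>= 2
(634.9, -127.1, 133, -76.95) turn [0.0, 0.0, 0.0] shift [0.2, 44.9, 0.0] rows>= 1
t 94.65 pos [ 591.6 -135.8  314.6] q [-4.000e-04  6.214e-01  7.835e-01  1.000e-04] w 19.2 F [ 0.5  0.5 -1.7] gf 81.0
axes x,y [[-0.228, 0.974, 0.001], [0.974, 0.228, -0.0]]
toe top [-5.3  2. ] 0.37
toe side [-2.3 -6.8] 0.75
toe [ 588.1 -124.6  227.3] expected [ 591.6 -135.8  220.6] rel tool axes [11.7 -0.8 87.3] res 0.6
tool_grip top [-4.5  1.5] 0.39
tool_grip side [1.1 2.4] 0.82
tool_grip [ 592.1 -130.1  322.6] expected [ 591.6 -135.8  333.6] rel tool axes [ 5.5  1.8 -8. ] res 2.1
hook_tool top [ 0.9 -0.1] 0.37
hook_tool side [ 0.7 -0.9] 0.74
hook_tool [ 592.1 -136.9  293.8] expected [ 591.6 -135.8  290.6] rel tool axes [-1.2  0.2 20.8] res 0.6
```

Emit:
jog_arm(
  motion=[
    [0,0,0,-1,-0.7,50,14],
    [0,0,0,-1,-0.7,100,14],
    [0,0,0,-1,-0.7,140,14],
    [0,0,0,-1,-0.7,170,14],
    [0,0,0,-1,-0.7,181,14],
    [0,0,0,-1,-0.7,181,14],
    [0,0,0,-1,-0.7,181,14],
    [0,0,0,-1,-0.7,181,14],
  ],
)

```text
t: 96.05
eef_pos: [0.5915, -0.139, 0.1351]
tool_rot: [0.001, 0.622, 0.783, 0.001]
contact_force: [-0.2, -0.0, -1.2]
gripper_width: 0.222
grasp_force: 80.8
```

```bash
python3 u.py
```

```text
t 96.05 pos [ 591.5 -139.   135.1] q [8.000e-04 6.225e-01 7.826e-01 5.000e-04] w 19.0 F [-0.2 -0.  -1.2] gf 80.8
(591.2, -137.4, 200, -76.95) turn [0.002, 0.001, -0.001] shift [1.6, 0.2, -64.9] rows>= 2
(591.2, -137.4, 133, -76.95) turn [0.0, 0.0, 0.0] shift [0.0, 0.0, 67.0] rows>= 2
(634.9, -127.1, 133, -76.95) turn [0.0, 0.0, 0.0] shift [0.2, 44.9, 0.0] rows>= 1
```

Emit:
jog_arm(
  motion=[
    [0,0,0,1.8,0,2,14],
    [0,0,0,1.8,0,2,14],
    [0,0,0,1.8,8,2,14],
    [0,0,0,1.8,16,2,14],
    [0,0,0,1.8,24,2,14],
    [0,0,0,1.8,32,2,14],
    [0,0,0,1.8,39,2,14],
    [0,0,0,1.8,44.5,2,14],
    [0,0,0,1.8,44.5,2,14],
    [0,0,0,1.8,44.5,2,14],
  ],
)

```text
t: 97.3
eef_pos: [0.6333, -0.1272, 0.1317]
tool_rot: [-0.0, 0.623, 0.783, -0.0]
contact_force: [0.3, 1.1, -2.4]
gripper_width: 0.225
grasp_force: 80.8
```

Emit:
jog_arm(
  motion=[
    [0,0,0,0,0,1.5,14],
    [0,0,0,0,0,3,14],
    [0,0,0,0,0,4,14],
    [0,0,0,0,0,4,14],
  ],
)

```text
t: 97.8
eef_pos: [0.6334, -0.1271, 0.1283]
tool_rot: [-0.0, 0.623, 0.783, -0.0]
contact_force: [-2.4, 1.0, 4.9]
gripper_width: 0.226
grasp_force: 81.9
```

The collar rests on the fork (upward force). I release and rise.

Emit:
jog_arm(
  motion=[
    [0,0,0,0,0,0,22],
    [0,0,0,0,0,0,28],
    [0,0,0,0,0,0,40],
    [0,0,0,0,0,0,50],
    [0,0,0,0,0,0,50],
    [0,0,0,0,0,-20,55],
    [0,0,0,0,0,-60,55],
    [0,0,0,0,0,-110,55],
    [0,0,0,0,0,-160,55],
    [0,0,0,0,0,-160,55],
  ],
)

```text
t: 99.05
eef_pos: [0.6362, -0.128, 0.2945]
tool_rot: [0.004, 0.623, 0.782, 0.003]
contact_force: [0.9, -0.1, -0.2]
gripper_width: 0.643
grasp_force: 0.0
```

Emit:
jog_arm(
  motion=[
    [0,0,0,-40,-50,0,55],
    [0,0,0,-80,-100,0,55],
    [0,0,0,-110,-140,0,55],
    [0,0,0,-110,-140,0,55],
    [0,0,0,-110,-140,0,55],
  ],
)

```text
t: 99.68
eef_pos: [0.5222, -0.2652, 0.2881]
tool_rot: [-0.0, 0.622, 0.783, 0.0]
contact_force: [0.5, 0.5, 0.2]
gripper_width: 0.642
grasp_force: 0.0
```

```bash
cat > y.py <<'E'
from h import *
mm=lambda v:np.round(np.array(v)*1e3,1)
st(); acc={}
for i in range(5):
  P={n:shot(n) for n in("top","side")}
  for th,z in(("sample1",.064),("sample1_crook",.13),("tray",0),("seat",.105),("hook_tool",.105),("toe",.035),("tool_grip",.145)):
    for n in P:
      for k in bot.tip_of(th,P[n]):
        w=mm(atz(P[n],k["xy"],z))[:2]
        if th in("seat","hook_tool","toe","tool_grip"):
          if np.hypot(w[0]-635,w[1]+127)<35: acc.setdefault((th,n),[]).append(w)
        elif abs(w[0]-627)<35 and 120<w[1]<300: acc.setdefault((th,n),[]).append(w)
for k in acc:
  if "sample" in k[0]: print(k,sorted(np.array(acc[k])[:,1].tolist()))
  else: print(k,len(acc[k]),np.median(acc[k],0))
E
python3 y.py
```

```text
t 99.67 pos [ 522.2 -265.2  288.1] q [-1.000e-04  6.224e-01  7.827e-01  3.000e-04] w 54.8 F [0.5 0.5 0.2] gf 0.0
('sample1', 'side') [174.7, 176.3, 176.4, 181.2, 188.3, 203.7, 206.4, 208.6, 210.1, 211.8, 223.3, 225.9, 230.6, 232.0]
('sample1_crook', 'side') [135.3, 148.4, 151.5, 166.4, 170.8, 172.8, 175.4, 179.4]
('tray', 'top') 5 [623.9 206.2]
('tray', 'side') 5 [627.2 209.4]
('seat', 'top') 5 [ 633.1 -130.8]
('hook_tool', 'top') 6 [ 634.35 -127.  ]
('hook_tool', 'side') 6 [ 635.2  -124.55]
('toe', 'top') 5 [ 627.1 -113.3]
('toe', 'side') 5 [ 630.  -117.4]
('tool_grip', 'top') 5 [ 631.1 -127. ]
('tool_grip', 'side') 4 [ 634.95 -128.8 ]
('seat', 'side') 5 [ 637.7 -122.6]
```

```bash
python3 -c "
from station import bot
print(bot.hand_in())"
```

```text
the job is handed in; nothing more can be done
None
```

The job is handed in at about 100 s on the robot clock, but no verdict came back. By my last camera readings, the tray lies under the covered stretch, all three samples hang past the mark over it, and the hook tool is back in its fork.

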